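# Draw the heat-sink sled out of the test cage with the pull hook

### The arm

A 6-joint arm with a two-finger parallel gripper is mounted at the origin on a cart in front of the work surface, level with it; the furniture and walls round the work are solid. World frame = base frame: x ahead of the robot, y to its left, z up, the work surface at z = 0. Lengths are in m, angles in rad, forces in N, time in s.
With the tool pointing down it reaches from about 0.375 to 0.9 m from the base axis. Payload 3.1 kg.
Tool frame: the origin (TCP) lies midway between the tips of the shut fingers; the grasp point (between the pads) lies 19 mm behind it (manip.grasp_offset is the distance from the TCP to the grasp point, in m); z points along the fingers, y is the line along which they close (so a half turn about z gives the same grasp; the last joint's range is limited). The gripper opens to 85 mm and grips with 20 to 120 N. Pads are 22 mm wide; open, the fingers measure 114 mm over their backs; the gripper's body (76 mm by 85 mm) begins 54 mm behind the grasp point. The pads swing forward as they close: fully open they stand 13 mm farther back than shut.
Start: joints at [0.975, 0.527, 1.433, -0, 1.181, -0.178], TCP at [0.254, 0.571, 0.207] pointing down, gripper open.
Joint ranges: [-3.08, 3.08], [-0.75, 2.2], [0.22, 2.44], [-1.43, 4.57], [0, 2.65], [-2.85, 2.85]. Speed limits (rad/s): [2.79, 2.79, 3.14, 3.14, 3.14, 3.14].

### API

Orientations are given as a unit quaternion [x, y, z, w].
In Python, from station import sensors, cams, order, manip gives the robot as it stands.
- The arm moves only by the tool move_arm, never from a script. Its argument "targets" is a list of rows, each an object of numbers: "dx", "dy", "dz": the shift along the world's x, y, z normalised to -1 to 1, where 1 is 25 mm; "rx", "ry", "rz": the turn, a rotation vector about the world's x, y, z normalised to -1 to 1, where 1 is 30 degrees. A call has exactly 10 rows; each row shifts and turns the commanded pose from where the row before left it; what a row does not reach is not made up. A row lasts 1/8 s, in which the tool goes at most 62.5 mm and 10.7 degrees, less where a joint would pass 70% of its speed; a pose out of reach is approached as far as the arm can. A call with a number of a shift or a turn outside -1 to 1 is refused whole. A call with a gripper value outside its range is refused whole. "claw" is the opening in per cent of the stroke, from 0 (shut) to 100 (fully open), set as the call begins (left out, the last holds). The fingers move at their own pace and stop on an object; "newtons" is the grip in N (left out, the last holds). Time passes only in rows, so rows that do not move let the fingers close, or fill a call up. It gives the time, the measured TCP pose, the force, the opening and the grip force at its end, in the units of the state.
- sensors.sense(): the state, without advancing time (a new reading comes with each control period).
- cams.snapshot(name): name is "side" or "top" or "wrist"; returns the picture (480x640x3 uint8, red, green, blue); there is no depth.
- cams.camera_model(name): a dict with "fx", "fy", "cx", "cy" (pixels), "extrinsics" (4x4, takes a point from world to camera coordinates). Camera axes: x right, y down, z forward; pixel columns grow to the right and rows downward; lengths in m; the calibration is good to about 2 mm. A picture is of the moment at which its call begins: read the wrist's pose just before it. camera_model takes no time and is no camera call; for the wrist camera it gives the pose at the moment of the call.
- order.sign_off(): hands the job in; it is judged then, once.
The state is a dict: "t": time; "q": joint angles; "qd": joint speeds; "tau": joint torques, N m; "tcp_pos": TCP position; "tool_rot": TCP orientation; "force": force on the tool from outside, world axes, zero at the start; "ft_torque": the same for the moment, N m; "finger_gap": opening from 0.0 (shut) to 1.0 (fully open); "gripper_force": force on a finger pad.
Only numpy, scipy, OpenCV 4.12 (cv2) and the standard library are available. Lean on these libraries where they do the work, as an engineer would, in place of code of your own. Each camera call takes 0.05 s, during which the arm holds its last target. There are 200 camera calls.

### The job

The bays of this test cage are too narrow for fingers: take the pull hook from its mat, drop its tip through the loop of the sled that carries the finned heat sink, and with the hook draw that sled straight out until it stands fully clear of the bays, flat on the apron in front of the cage. Then unhook it and lay the hook back flat on its mat, tip down as you found it. Leave the two drive sleds home in their bays and disturb nothing else.

Things in the scene. Friction and masses are not known exactly. Their poses are not given: they have to be found in the camera images.
- cage: Dark grey sheet-metal cage, fixed, three bays side by side. Origin: middle of the bays' mouth, on the bench; +x into the bays (away from the robot), z up. Bays centred at y = -70, 0, +70 mm, each 66 wide, 132 deep, on a 4 mm base plate. Dividers 34 mm high for the first 14 mm from the mouth, then 58. A clear lid, top at 62 mm, covers them from x = 50 mm back; the first 50 mm are open above.
- apron (a point): Middle of the cage's apron, on its top: the flat base plate going on in front of the bays' mouth, 160 mm long (cage x = 0 to -160 mm), 222 mm wide, top 4 mm above the bench, with rims 9 mm high (above the bench) along its two sides only. Axes as the cage's.
- sled_fins: Sled to draw out, in any of the three bays: aluminium tray 90 (x) x 62 (y) mm, 0.2 to 0.6 kg, carrying a finned heat sink 50x50x27 mm, fin tops 39 mm up. Loose, slides on the base plate with 2 mm to spare each side, no latch. Origin: middle of its underside; +x into the bay. Front plate at x = -45 mm, 27 high. Home: origin at cage x = about +82 mm; fully clear: beyond -45 mm.
- eye_fins (a point): Centre of the opening of that sled's pull loop: a level D of 7 mm round steel bar standing out of the front plate, bar centre 24 mm above the bench. Opening, open above and below: along x from 16.5 mm before this point (inside of the D's bow, robot side) to 15 mm behind it (front plate); 27 mm across y. Axes as the sled's. Home it is about 22 mm inside the mouth.
- sled_drive_a: One of the two other sleds, the same tray and loop but carrying a flat drive, no fins. To be left home. Origin and axes as sled_fins.
- sled_drive_b: The other drive sled, the same as sled_drive_a. To be left home.
- hook: Pull hook, loose, 0.18 kg: black block handle 110 (x) x 28 (y) x 32 (z) mm; an 8 mm steel shank leaves its front, rises to 30 mm and turns straight down to the tip. It lies tip down and is used in that attitude. Origin: middle of the handle's underside; +x to the tip, z up. Grip the handle across y from above, about 20 mm ahead of its middle, near the centre of mass.
- hook_tip (a point): Lowest point of the hook's tip, 115 mm ahead of the hook's origin and level with the handle's underside. The tip is an upright 8 mm round bar; the underside of the shank above it is 22 mm higher or more. Axes as the hook's.
- mat: Black rubber mat, fixed, 240x120x3 mm, left or right of the apron; the hook lies along its length. Origin: middle of its underside; x along its length.
- parts_bin: Bystander, not to be moved: open-front black plastic bin of small parts, 183x111x86 (mm). Origin: middle of the underside.
- screw_dish: Bystander, not to be moved: round steel dish of screws, 89 across, 19 high (mm). Origin: middle of the underside.
- kapton_roll: Bystander, not to be moved: tan tape roll, 72 across, 13 high, lying on the clear lid of the cage (mm). Origin: middle of the underside.
- side_cutters: Bystander, not to be moved: side cutters with orange handles, 138 long (mm). Origin: middle of the underside.
- marker: Bystander, not to be moved: black marker, 131 long (mm). Origin: middle of the underside.
- bit_case: Bystander, not to be moved: dark bit case with a yellow catch, 100x44x16 (mm). Origin: middle of the underside.
- label_roll: Bystander, not to be moved: roll of white labels standing on its end, 90 across, 51 high (mm). Origin: middle of the underside.

How it is judged:
By the outcome, as a careful person would: the job done as asked, in the order asked, and still so for the second after the job is handed in, with the robot touching nothing.
It also fails if it takes over 58 s, if anything falls off the work surface, if the arm or the gripper's body presses on something with over 40 N, if the wrist force passes 120 N, or if a joint passes its speed limit or range.

## Working session

There is one attempt and no reset: what is moved stays moved. The work goes in short steps, Python scripts to look and compute and a tool call to move; the robot and the scene stay as the last step left them, time stands still between calls to the robot, and variables do not carry over. Pictures are saved under pics/ and viewed, at most 10 in all, crops included, and the job is handed in when it is done.

Besides the shell and the picture viewer there is one more tool, called after ">>>" as name(argument=value, ...), one argument or row to a line, values as JSON. move_arm: Moves the arm, as the interface text tells. Scaled input: -1 to 1 covers 25 mm each way for a shift and 30 degrees each way for a turn. Its arguments: {"type":"object","properties":{"targets":{"type":"array"},"claw":{"type":"number"},"newtons":{"type":"number"}},"required":["targets"]}

```bash
mkdir -p pics
python3 - <<'E'
from station import sensors,cams
import cv2,numpy as np
s=sensors.sense();print(s)
for n in("top","side"):
    m=cams.camera_model(n);print(n,m)
    cv2.imwrite(f"pics/{n}0.png",cams.snapshot(n)[:,:,::-1])
E
```

```text
{'t': 0.0, 'q': array([ 9.74499715e-01,  5.28481259e-01,  1.43389890e+00,  1.13927188e-06,
        1.18142028e+00, -1.78485708e-01]), 'qd': array([-0.00236344,  0.0002417 , -0.0007254 , -0.00122619,  0.00178838,
       -0.00057337]), 'tau': array([-5.72706467e-04, -4.42350233e+01, -1.78021663e+01, -2.42310425e-04,
        8.48575757e-03, -2.93422119e-06]), 'tcp_pos': array([0.25312364, 0.57060255, 0.2061255 ]), 'tool_rot': array([ 2.07389359e-01,  9.78257857e-01, -1.02189227e-03, -4.17509678e-04]), 'force': array([ 0.18532928, -0.24771749, -0.06141344]), 'ft_torque': array([0.0580398 , 0.02520453, 0.03548288]), 'gripper_force': 0.0, 'finger_gap': 0.9998690926627435}
top {'fx': 551.3773057662839, 'fy': 551.3773057662839, 'cx': 317.9964167824988, 'cy': 247.19307637643692, 'extrinsics': array([[ 0.03252378, -0.99946636,  0.00303318, -0.05530273],
       [-0.97188723, -0.03233408, -0.23321605,  0.57398294],
       [ 0.23318967,  0.00463716, -0.97242022,  1.46758223],
       [ 0.        ,  0.        ,  0.        ,  1.        ]])}
side {'fx': 496.0223536806011, 'fy': 496.0223536806011, 'cx': 319.4761076570086, 'cy': 248.4201558457861, 'extrinsics': array([[-0.82442721, -0.56557173,  0.02117519,  0.43712641],
       [-0.36779296,  0.50693983, -0.77957703,  0.26365734],
       [ 0.43017219, -0.65049261, -0.62594829,  1.36363616],
       [ 0.        ,  0.        ,  0.        ,  1.        ]])}
```

View pics/top0.png

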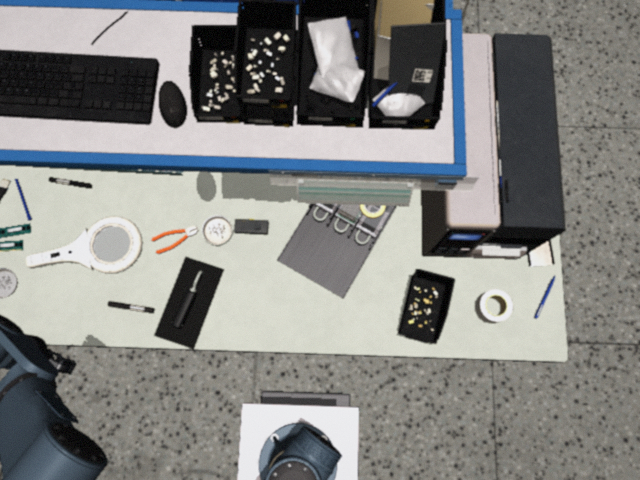

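View pics/side0.png

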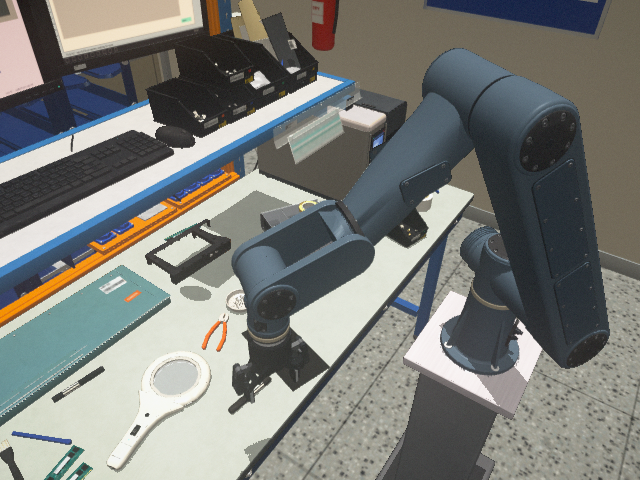

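The top picture shows the apron with corners near (278,260) and (345,297), the three loops near (322,212), (342,225) and (361,237), and the hook on its mat near (188,300). In the side picture the arm hides the cage. I'll enlarge the top view and look through the wrist camera.

Run:
```python
from station import sensors,cams
import cv2,numpy as np
a=cv2.imread("pics/top0.png")
c=cv2.resize(a[185:305,270:420],None,fx=5,fy=5,interpolation=cv2.INTER_CUBIC);cv2.imwrite("pics/cage.png",c)
h=cv2.resize(a[250:355,145:235],None,fx=5,fy=5,interpolation=cv2.INTER_CUBIC);cv2.imwrite("pics/hook.png",h)
m=cams.camera_model("wrist");print(m)
cv2.imwrite("pics/w0.png",cams.snapshot("wrist")[:,:,::-1])
```

```text
{'fx': 344.9032750523008, 'fy': 344.9032750523008, 'cx': 317.91947958793565, 'cy': 240.7781278316414, 'extrinsics': array([[ 0.40706163,  0.91339946, -0.00150185, -0.62309461],
       [ 0.87482497, -0.38939684,  0.28818636, -0.03687377],
       [ 0.26264445, -0.11862346, -0.95757316,  0.37804364],
       [ 0.        ,  0.        ,  0.        ,  1.        ]])}
```

View pics/cage.png

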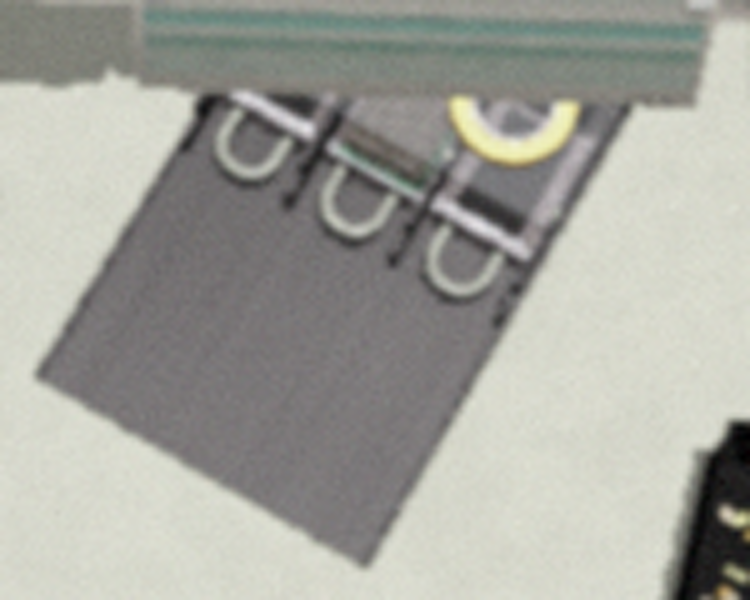

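View pics/hook.png

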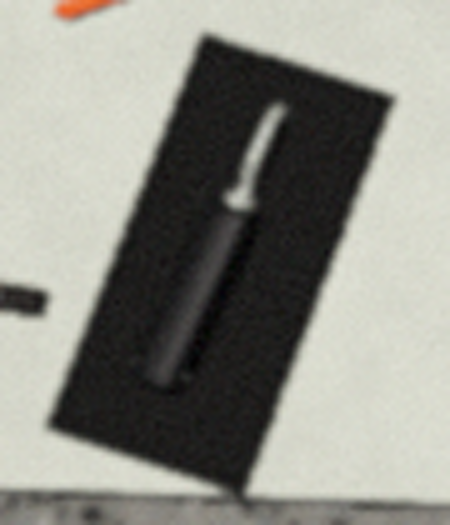

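The cage crop shows apron front corners at crop (38,377) and (366,567), and loops at about (253,145), (357,200) and (463,260). The middle bay's load looks different from the others, which I still have to confirm. In the hook crop the mat corners are (203,35), (395,97), (242,492) and (48,427), and the handle runs from (165,385) to (240,205).

```bash
cat > h.py <<'E'
import numpy as np
from station import sensors,cams
def px(m,uv,z):
    E=np.array(m["extrinsics"]);R,t=E[:3,:3],E[:3,3]
    o=-R.T@t; d=R.T@np.array([(uv[0]-m["cx"])/m["fx"],(uv[1]-m["cy"])/m["fy"],1])
    return o+d*(z-o[2])/d[2]
def proj(m,p):
    E=np.array(m["extrinsics"]);c=E[:3,:3]@np.array(p)+E[:3,3]
    return np.array([m["fx"]*c[0]/c[2]+m["cx"],m["fy"]*c[1]/c[2]+m["cy"]])
E
python3 - <<'E'
from h import *
np.set_printoptions(precision=4,suppress=True)
m=cams.camera_model("top")
H=lambda x,y,z:px(m,(145+x/5-.4,250+y/5-.4),z)[:2]
C=lambda x,y,z:px(m,(270+x/5-.4,185+y/5-.4),z)[:2]
M=[H(*p,.003) for p in((203,35),(395,97),(242,492),(48,427))]
print("mat",M,np.mean(M,0),[np.linalg.norm(M[i]-M[(i+1)%4]) for i in range(4)])
d=M[0]-M[3]+M[1]-M[2];print("matyaw",np.degrees(np.arctan2(d[1],d[0])))
f,b=H(240,210,.035),H(163,385,.035);print("handle top",f,b,np.linalg.norm(f-b),np.degrees(np.arctan2(*(f-b)[::-1])))
print("tip top",H(280,105,.033))
A=[C(38,377,.004),C(366,567,.004)];print("apron",A,np.linalg.norm(A[0]-A[1]))
y=A[0]-A[1];y/=np.linalg.norm(y);x=np.array([y[1],-y[0]]);print("cage x",x,np.degrees(np.arctan2(x[1],x[0])))
O=np.mean(A,0)+.16*x;print("cage O",O)
for p in((253,145),(357,200),(463,260)):
    e=C(*p,.024);print("eye",e,(e-O)@x,(e-O)@y)
E
```

```text
mat [array([0.5503, 0.3468]), array([0.5175, 0.2333]), array([0.2912, 0.3021]), array([0.3234, 0.4135])] [0.4206 0.3239] [np.float64(0.1182181437089017), np.float64(0.23653390709744768), np.float64(0.11599163947346731), np.float64(0.23649033126215346)]
matyaw -16.64759483953652
handle top [0.4444 0.3093] [0.3461 0.3433] 0.10396309745887058 -19.080937077280442
tip top [0.505  0.2924]
apron [array([0.5489, 0.0804]), array([ 0.4448, -0.1114])] 0.2182189777620065
cage x [ 0.8788 -0.4772] -28.501329404059547
cage O [ 0.6374 -0.0918]
eye [ 0.6867 -0.0393] 0.018228960044393675 0.06964411100031832
eye [ 0.6555 -0.1006] 0.020027373466343496 0.0009256127173860452
eye [ 0.6216 -0.1624] 0.019795318116443555 -0.0695997271297542
```

View pics/w0.png

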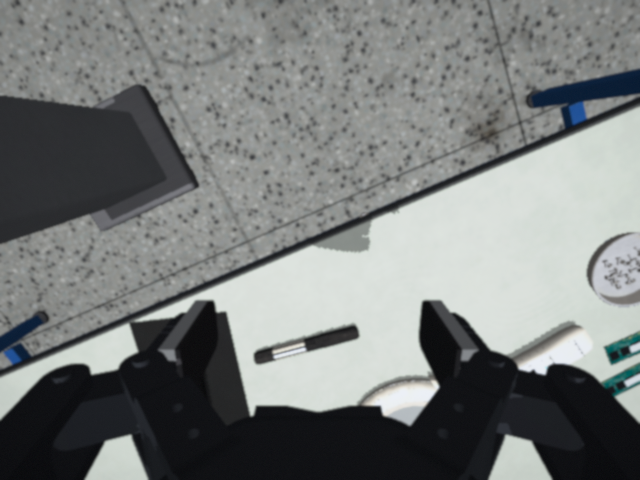

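The wrist camera sees the marker and the mat edge, so nothing new there. The mat size, apron width and loop depths all agree with the given values. I'll move above the hook handle.

>>> move_arm(
  targets=[
    {"dx": 0.64,"dy": -1,"dz": -0.38,"rz": 0.021},
    {"dx": 0.64,"dy": -1,"dz": -0.38,"rz": 0.021},
    {"dx": 0.64,"dy": -1,"dz": -0.38,"rz": 0.021},
    {"dx": 0.64,"dy": -1,"dz": -0.38,"rz": 0.021},
    {"dx": 0.64,"dy": -1,"dz": -0.38,"rz": 0.021},
    {"dx": 0.64,"dy": -1,"dz": -0.38,"rz": 0.021},
    {"dx": 0.64,"dy": -1,"dz": -0.38,"rz": 0.021},
    {"dx": 0.64,"dy": -1,"dz": -0.38,"rz": 0.021},
    {"dx": 0.64,"dy": -1,"dz": -0.38,"rz": 0.021},
    {"dx": 0.64,"dy": -1,"dz": -0.38,"rz": 0.021},
  ],
  claw=75,
  newtons=60,
)

```text
schema error: expected keys dx, dy, dz, rx, ry, rz
```

Run:
```python
from h import *
import cv2
np.set_printoptions(precision=4,suppress=True)
s=sensors.sense();print(s["t"],s["tcp_pos"],s["tool_rot"],s["q"])
m=cams.camera_model("wrist");w=cams.snapshot("wrist")[:,:,::-1];cv2.imwrite("pics/w1.png",w);print(m["extrinsics"])
si=cams.snapshot("side")[:,:,::-1];cv2.imwrite("pics/s1.png",si)
c=cv2.resize(si[80:260,240:440],None,fx=2,fy=2,interpolation=cv2.INTER_CUBIC)
o=np.zeros((600,800,3),np.uint8);o[:360,:400]=c;o[:360,400:]=cv2.resize(w,(480,360))[:,40:440];cv2.imwrite("pics/comp.png",o[:360])
for p in([.395,.327,.035],[.414,.321,.035],[.505,.2925,.033]):print(proj(m,p))
```

```text
0.15 [0.2532 0.5708 0.2064] [ 0.2074  0.9783 -0.0008 -0.0003] [ 0.9745  0.5282  1.4336 -0.      1.1814 -0.1785]
[[ 0.4071  0.9134 -0.0012 -0.6233]
 [ 0.8748 -0.3895  0.2882 -0.0369]
 [ 0.2628 -0.1184 -0.9576  0.378 ]
 [ 0.      0.      0.      1.    ]]
[179.9552 401.9487]
[183.722  415.4805]
[201.0857 473.9403]
```

View pics/comp.png

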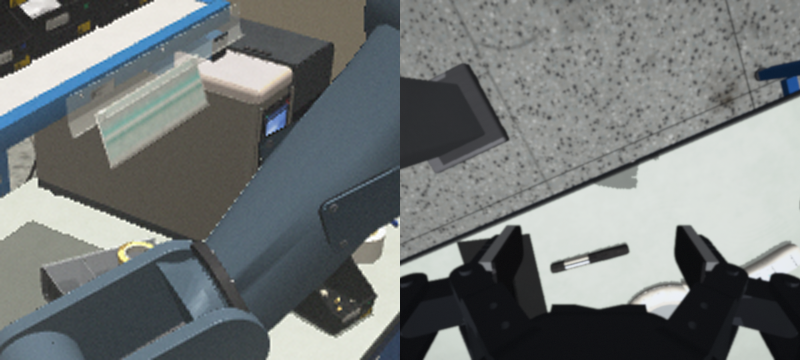

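The move was refused because every row needs all six keys, so this view is unchanged: a clear ledge hangs above the cage at side pixels (296,164) to (343,132). I'll repeat the move with full rows.

>>> move_arm(
  targets=[
    {"dx": 0.64,"dy": -1,"dz": -0.38,"rx": 0,"ry": 0,"rz": 0.021},
    {"dx": 0.64,"dy": -1,"dz": -0.38,"rx": 0,"ry": 0,"rz": 0.021},
    {"dx": 0.64,"dy": -1,"dz": -0.38,"rx": 0,"ry": 0,"rz": 0.021},
    {"dx": 0.64,"dy": -1,"dz": -0.38,"rx": 0,"ry": 0,"rz": 0.021},
    {"dx": 0.64,"dy": -1,"dz": -0.38,"rx": 0,"ry": 0,"rz": 0.021},
    {"dx": 0.64,"dy": -1,"dz": -0.38,"rx": 0,"ry": 0,"rz": 0.021},
    {"dx": 0.64,"dy": -1,"dz": -0.38,"rx": 0,"ry": 0,"rz": 0.021},
    {"dx": 0.64,"dy": -1,"dz": -0.38,"rx": 0,"ry": 0,"rz": 0.021},
    {"dx": 0.64,"dy": -1,"dz": -0.38,"rx": 0,"ry": 0,"rz": 0.021},
    {"dx": 0.64,"dy": -1,"dz": -0.38,"rx": 0,"ry": 0,"rz": 0.021},
  ],
  claw=75,
  newtons=60,
)

```text
t: 1.5
tcp_pos: [0.4142, 0.3205, 0.1119]
tool_rot: [0.153, 0.988, 0.0, 0.0]
force: [-0.0, -1.1, 0.3]
finger_gap: 0.751
gripper_force: 0.0
```

Run:
```python
from h import *
import cv2
np.set_printoptions(precision=4,suppress=True)
s=sensors.sense();print(s["t"],s["tcp_pos"],s["tool_rot"],s["q"])
m=cams.camera_model("wrist");w=cams.snapshot("wrist")[:,:,::-1];cv2.imwrite("pics/w2.png",w)
si=cams.snapshot("side")[:,:,::-1];cv2.imwrite("pics/s2.png",si)
c=cv2.resize(si[150:280,220:420],None,fx=2,fy=2,interpolation=cv2.INTER_CUBIC)
o=np.zeros((480,800,3),np.uint8);o[:260,:400]=c;o[:,400:]=w[:,120:520];cv2.imwrite("pics/comp2.png",o)
for p in([.395,.327,.035],[.414,.321,.035],[.505,.2925,.033]):print(proj(m,p))
T,S=cams.camera_model("top"),cams.camera_model("side")
P=lambda m:np.array([[m["fx"],0,m["cx"]],[0,m["fy"],m["cy"]],[0,0,1]])@np.array(m["extrinsics"])[:3]
for a,b in(((298,203),(296,164)),((410,206),(343.5,132.5))):
    X=cv2.triangulatePoints(P(T),P(S),np.array(a,float),np.array(b,float)).ravel();X=X[:3]/X[3];print("ledge",X,proj(T,X),proj(S,X))
```

```text
1.5 [0.4142 0.3205 0.1119] [0.1531 0.9882 0.0001 0.0002] [ 0.445   0.5327  1.776  -0.      0.8325 -0.8184]
[319.7623 213.3134]
[319.8016 239.9533]
[320.228  350.8497]
ledge [0.6088 0.0119 0.3616] [297.6951 202.3096] [296.7149 164.2472]
ledge [ 0.6119 -0.244   0.3579] [409.6324 205.0947] [344.3375 132.7551]
```

View pics/comp2.png

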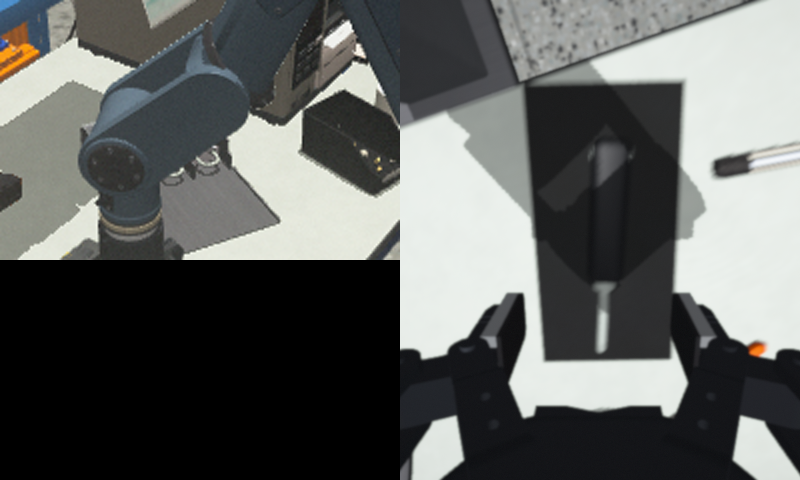

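The wrist view shows the handle on its mat at crop x≈590–632, y≈142–284, and the tip at (601,350). It lies a few millimetres to the image right of my prediction, so I'll refine that and check the clearance of the wrist under the ledge.

Run:
```python
from h import *
import cv2
np.set_printoptions(precision=4,suppress=True)
m=cams.camera_model("wrist")
f=lambda p,z:px(m,(p[0]-280,p[1]),z)
b,fr,t=f((610,142),.035),f((605,284),.035),f((601,350),.033)
print(b,fr,t,np.linalg.norm(fr-b),np.degrees(np.arctan2(*(fr-b)[1::-1])),np.degrees(np.arctan2(*(t-b)[1::-1])))
M=[f(p,.003) for p in((525,83),(684,81),(670,358),(545,360))];print("mat",M,np.mean(M,0))
S=cams.camera_model("side")
for z in(.2,.25,.3,.35,.4):print(z,proj(S,[.414,.32,z]))
w=cv2.imread("pics/w2.png");g=w.astype(int).sum(2)
for r in(170,200,230,260,320,340):print(r,g[r,295:365:3])
s=cv2.resize(cv2.imread("pics/s2.png")[100:280,220:460],None,fx=3,fy=3);cv2.imwrite("pics/s2c.png",s)
```

```text
[0.3506 0.3472 0.035 ] [0.4486 0.3127 0.035 ] [0.5041 0.2917 0.033 ] 0.10387303504079128 -19.42920815395931 -19.88572690095105
mat [array([0.2928, 0.3015, 0.003 ]), array([0.3272, 0.412 , 0.003 ]), array([0.5513, 0.3437, 0.003 ]), array([0.518 , 0.2331, 0.003 ])] [0.4223 0.3226 0.003 ]
0.2 [286.2537 296.7328]
0.25 [285.8165 281.5917]
0.3 [285.3555 265.6234]
0.35 [284.8685 248.7583]
0.4 [284.3534 230.9186]
170 [139 140 142 144 140 116 104 173 250 290 299 284 260 206 127 102  86  74
  74  86  89  88  88  87]
200 [118  90  88  88  87  72  63  85 100 107 110 104 102 104  98  84  74  68
  78  85  90  89  88  87]
230 [86 87 92 88 79 62 68 84 94 98 98 99 95 94 87 78 65 74 86 84 87 87 88 84]
260 [ 90  90  87  86  74  63  67  81  85  84  85  84  87  80  76  67  70  81
  89  87  85  83  83 111]
320 [138 139 140 139 140 139 139 255 505 637 561 329 144 139 138 139 141 139
 140 140 139 140 139 141]
340 [140 138 138 138 139 142 147 337 563 631 483 230 139 138 139 136 136 135
 134 135 137 136 136 137]
```

The handle lies with yaw about −19.5°, origin about (0.397, 0.330). The ledge lip at x≈0.61, z≈0.36 leaves little room for the wrist, so I need to know the bay before gripping. I'll lean the tool and look at the cage with the wrist camera.

>>> move_arm(
  targets=[
    {"dx": 0.34,"dy": -1,"dz": 0.35,"rx": -0.034,"ry": -0.094,"rz": 0},
    {"dx": 0.34,"dy": -1,"dz": 0.35,"rx": -0.034,"ry": -0.094,"rz": 0},
    {"dx": 0.34,"dy": -1,"dz": 0.35,"rx": -0.034,"ry": -0.094,"rz": 0},
    {"dx": 0.34,"dy": -1,"dz": 0.35,"rx": -0.034,"ry": -0.094,"rz": 0},
    {"dx": 0.34,"dy": -1,"dz": 0.35,"rx": -0.034,"ry": -0.094,"rz": 0},
    {"dx": 0.34,"dy": -1,"dz": 0.35,"rx": -0.034,"ry": -0.094,"rz": 0},
    {"dx": 0.34,"dy": -1,"dz": 0.35,"rx": -0.034,"ry": -0.094,"rz": 0},
    {"dx": 0.34,"dy": -1,"dz": 0.35,"rx": -0.034,"ry": -0.094,"rz": 0},
    {"dx": 0.34,"dy": -1,"dz": 0.35,"rx": -0.034,"ry": -0.094,"rz": 0},
    {"dx": 0.34,"dy": -1,"dz": 0.35,"rx": -0.034,"ry": -0.094,"rz": 0},
  ],
  claw=100,
)

```text
t: 2.85
tcp_pos: [0.4988, 0.0713, 0.2004]
tool_rot: [0.148, 0.954, -0.049, 0.255]
force: [0.1, 0.0, -0.0]
finger_gap: 1.001
gripper_force: 0.0
```

Run:
```python
from h import *
import cv2
np.set_printoptions(precision=4,suppress=True)
s=sensors.sense();print(s["t"],s["tcp_pos"],s["tool_rot"],s["q"])
m=cams.camera_model("wrist");w=cams.snapshot("wrist")[:,:,::-1];cv2.imwrite("pics/w3.png",w)
np.save("w3E.npy",m["extrinsics"])
x=np.array([.8788,-.4772]);y=np.array([.4772,.8788]);O=np.array([.6374,-.0918])
for a in(-160,0,50,132):print(a,[proj(m,[*(O+x*a/1e3+y*b/1e3),.004]).round() for b in(-70,0,70)])
```

```text
2.85 [0.4988 0.0713 0.2004] [ 0.1479  0.9542 -0.0494  0.2551] [ 0.0422  0.2803  2.0945 -0.6201  0.3322 -0.6753]
-160 [array([161., 119.]), array([237., 132.]), array([308., 145.])]
0 [array([180., 235.]), array([235., 243.]), array([289., 250.])]
50 [array([183., 260.]), array([235., 266.]), array([284., 273.])]
132 [array([189., 293.]), array([234., 298.]), array([279., 304.])]
```

View pics/w3.png

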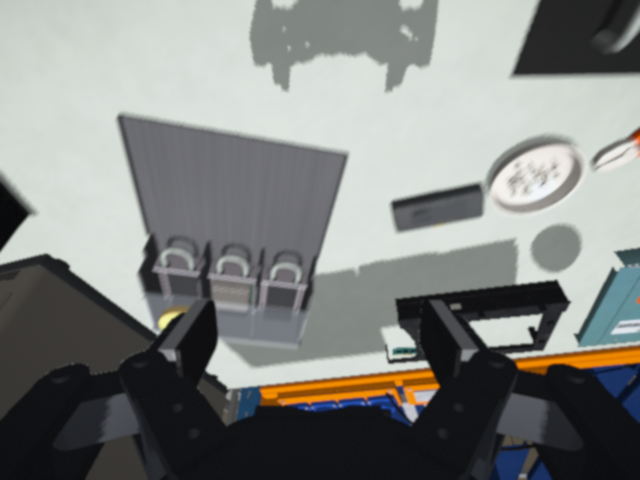

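The wrist view (far side down) shows bay contents at about (180,285), (232,292) and (284,297). The middle one is light and looks striped, and the outer two are dark. I'll enlarge it to be sure.

Run:
```python
import cv2,numpy as np
w=cv2.imread("pics/w3.png")[230:330,135:325]
a=cv2.rotate(cv2.resize(w,None,fx=4,fy=4,interpolation=cv2.INTER_CUBIC),cv2.ROTATE_180)
cv2.imwrite("pics/w3c.png",cv2.convertScaleAbs(a,alpha=1.4))
```

```text
(no output)
```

View pics/w3c.png

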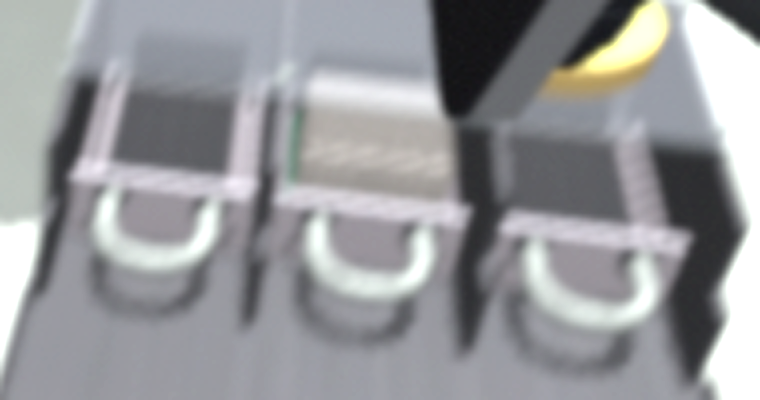

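The outer bays show the same dark flat load between light side walls. The middle one is a taller light block with fin stripes that hides its wall, so the heat sink is in the middle bay. I'll fit the arm geometry from the readings so far, and check reach and ledge clearance for a leaning grip.

```bash
cat > kin.py <<'E'
from h import *
from scipy.optimize import least_squares
from scipy.spatial.transform import Rotation as Ro
ry=lambda a:Ro.from_euler('y',a);rz=lambda a:Ro.from_euler('z',a)
def fk(q,g):
    a0,h,L1,e,L2,Lt=g
    R=rz(q[0]);p=np.array([0,0,h])+R.apply([a0,0,0])
    R=R*ry(q[1]);p=p+R.apply([0,0,L1]);el=p
    R=R*ry(q[2]);p=p+R.apply([e,0,L2]);j5=p
    R=R*rz(q[3])*ry(q[4]);p=p+R.apply([0,0,Lt])
    return p,R*rz(q[5]),j5,el
D=[([.974499,.528481,1.433899,0,1.18142,-.178486],[.253124,.570603,.206126]),
([.445,.5327,1.776,0,.8325,-.8184],[.4142,.3205,.1119]),
([.0422,.2803,2.0945,-.6201,.3322,-.6753],[.4988,.0713,.2004])]
g=least_squares(lambda g:np.concatenate([fk(q,g)[0]-p for q,p in D]+[1e-3*(np.array(g)-[.05,.4,.45,0,.4,.3])]),[.05,.4,.45,0,.4,.3]).x
lo=np.array([-3.08,-.75,.22,-1.43,0,-2.85]);hi=np.array([3.08,2.2,2.44,4.57,2.65,2.85])
Q0=Ro.from_quat([.207389,.978258,0,0]); R0=rz(.974499+.178486*0)
off=(fk(D[0][0],g)[1].inv()*Q0)
def ik(p,R,q0):
    f=lambda q:np.concatenate([fk(q,g)[0]-p,.3*((fk(q,g)[1]*off).inv()*R).as_rotvec()])
    s=least_squares(f,np.clip(q0,lo+1e-3,hi-1e-3),bounds=(lo,hi));return s.x,np.abs(s.fun).max()
def tool(yaw,tilt): # hook yaw, lean of fingers forward; tool y = hook y
    c,s=np.cos(yaw),np.sin(yaw);X=Ro.from_matrix(np.array([[-c,-s,0],[-s,c,0],[0,0,-1]]).T)
    return Ro.from_rotvec(tilt*np.array([s,-c,0]))*X
E
python3 - <<'E'
from kin import *
np.set_printoptions(precision=3,suppress=True)
print(g,[fk(q,g)[0]-p for q,p in D],tool(np.radians(-17.6),np.radians(30)).as_quat(), off.as_rotvec())
q0=np.array(D[2][0])
x=np.array([.8788,-.4772]);y=np.array([.4772,.8788]);e=np.array([.656,-.101])
for t in(0,10,20,30):
  for nm,xy,z,yaw in(("mat",[.416,.3235],.01,-19.5),("hover",e-.095*x,.045,-28.5),("in",e-.095*x,.013,-28.5),("out",e-.245*x,.013,-28.5)):
    q,er=ik(np.array([*xy,z]),tool(np.radians(yaw),np.radians(t)),q0);_,_,j5,el=fk(q,g)
    print(t,nm,q,"err %.4f"%er,"j5",j5)
m=cams.camera_model("wrist")
b=px(m,(232.2,258),.024)[:2]-[.6374,-.0918];print("bow cage",b@x,b@y)
E
```

```text
[0.346 0.313 0.172 0.137 0.252 0.039] [array([ 0.091, -0.063, -0.007]), array([ 0.062, -0.094,  0.039]), array([-0.012, -0.058, -0.033])] [ 0.148  0.955 -0.04   0.256] [-0.001 -0.002  1.571]
0 mat [ 0.661  1.436  1.169 -0.002  0.538 -0.568] err 0.0000 j5 [0.416 0.324 0.049]
0 hover [-0.097  1.271  1.143 -0.003  0.728 -1.168] err 0.0000 j5 [ 0.573 -0.056  0.084]
0 in [-0.097  1.453  0.985 -0.003  0.705 -1.168] err 0.0000 j5 [ 0.573 -0.056  0.052]
0 out [ 0.036  1.478  1.434 -0.007  0.231 -1.03 ] err 0.0000 j5 [0.441 0.016 0.052]
10 mat [ 0.672  1.439  1.179 -0.343  0.455 -0.254] err 0.0000 j5 [0.41  0.326 0.048]
10 hover [-0.092  1.267  1.169 -0.135  0.55  -1.056] err 0.0000 j5 [ 0.567 -0.052  0.083]
10 in [-0.092  1.449  1.01  -0.14   0.527 -1.05 ] err 0.0000 j5 [ 0.567 -0.052  0.051]
10 out [ 0.044  1.491  1.442 -0.993  0.109 -0.045] err 0.0000 j5 [0.435 0.019 0.051]
20 mat [ 0.683  1.449  1.182 -0.764  0.437  0.14 ] err 0.0000 j5 [0.403 0.328 0.047]
20 hover [-0.088  1.27   1.188 -0.374  0.387 -0.834] err 0.0000 j5 [ 0.561 -0.049  0.082]
20 in [-0.088  1.453  1.028 -0.396  0.366 -0.81 ] err 0.0000 j5 [ 0.561 -0.049  0.05 ]
20 out [ 0.055  1.463  1.417 -1.43   0.177  0.393] err 0.0175 j5 [0.449 0.025 0.052]
30 mat [ 0.693  1.466  1.178 -1.154  0.49   0.503] err 0.0000 j5 [0.398 0.33  0.044]
30 hover [-0.083  1.281  1.199 -0.867  0.27  -0.358] err 0.0000 j5 [ 0.555 -0.046  0.079]
30 in [-0.083  1.465  1.037 -0.931  0.256 -0.292] err 0.0000 j5 [ 0.555 -0.046  0.047]
30 out [ 0.07   1.421  1.383 -1.43   0.263  0.399] err 0.0400 j5 [0.469 0.033 0.055]
bow cage 0.008205397772830208 -0.0023236612551074697
```

The fit is bad because the arm has a sideways offset of about 0.11 m. I'll add it.

```bash
sed -i 's/a0,h,L1,e,L2,Lt=g/a0,h,L1,e,L2,Lt,d,w,u=g/; s/R.apply(\[a0,0,0\])/R.apply([a0,d,0])/; s/R=R\*rz(q\[3\])\*ry(q\[4\]);p=p+R.apply(\[0,0,Lt\])/R=R*rz(q[3]);p=p+R.apply([0,w,0]);R=R*ry(q[4]);p=p+R.apply([u,0,Lt])/; s/\[\.05,\.4,\.45,0,\.4,\.3\]/[.0,.36,.45,0,.4,.3,.111,0,0]/g' kin.py
cat > t.py <<'E'
from kin import *
np.set_printoptions(precision=3,suppress=True)
print(g,[fk(q,g)[0]-p for q,p in D])
q0=np.array(D[2][0])
x=np.array([.8788,-.4772]);y=np.array([.4772,.8788]);e=np.array([.656,-.101])
for t in(0,10,20,30):
  for nm,xy,z,yaw in(("mat",[.416,.3235],.01,-19.5),("hover",e-.095*x,.045,-28.5),("in",e-.095*x,.013,-28.5),("out",e-.245*x,.013,-28.5)):
    q,er=ik(np.array([*xy,z]),tool(np.radians(yaw),np.radians(t)),q0);_,_,j5,el=fk(q,g)
    print(t,nm,q,"err %.4f"%er,"j5",j5)
E
python3 t.py
```

```text
[-0.01   0.291  0.588  0.114  0.392  0.337  0.098  0.013 -0.01 ] [array([ 0., -0.,  0.]), array([-0.,  0.,  0.]), array([ 0.,  0., -0.])]
0 mat [ 0.45   0.716  1.818 -0.002  0.609 -0.779] err 0.0000 j5 [0.413 0.308 0.347]
0 hover [-0.29   0.692  1.683 -0.003  0.768 -1.361] err 0.0000 j5 [ 0.56  -0.065  0.382]
0 in [-0.29   0.745  1.694 -0.003  0.704 -1.361] err 0.0000 j5 [ 0.56  -0.065  0.35 ]
0 out [-0.217  0.665  2.034 -0.005  0.443 -1.286] err 0.0000 j5 [0.429 0.006 0.35 ]
10 mat [ 0.532  0.708  1.885 -0.309  0.457 -0.427] err 0.0000 j5 [0.363 0.328 0.343]
10 hover [-0.268  0.66   1.82  -0.088  0.495 -1.267] err 0.0000 j5 [ 0.509 -0.038  0.376]
10 in [-0.268  0.719  1.83  -0.101  0.425 -1.253] err 0.0000 j5 [ 0.509 -0.038  0.344]
10 out [-0.18   0.666  2.151 -0.34   0.169 -0.923] err 0.0000 j5 [0.382 0.03  0.345]
20 mat [ 0.626  0.724  1.929 -0.805  0.403  0.13 ] err 0.0000 j5 [0.317 0.35  0.332]
20 hover [-0.244  0.657  1.943 -0.41   0.222 -0.931] err 0.0000 j5 [ 0.464 -0.014  0.362]
20 in [-0.245  0.723  1.946 -0.578  0.161 -0.761] err 0.0000 j5 [ 0.466 -0.015  0.331]
20 out [-0.105  0.667  2.176 -1.43   0.137  0.235] err 0.0119 j5 [0.368 0.06  0.345]
30 mat [ 0.733  0.766  1.956 -1.269  0.479  0.674] err 0.0000 j5 [0.271 0.376 0.31 ]
30 hover [-0.198  0.665  1.989 -1.43   0.152  0.125] err 0.0106 j5 [0.446 0.011 0.354]
30 in [-0.194  0.723  1.963 -1.43   0.155  0.133] err 0.0197 j5 [0.459 0.01  0.329]
30 out [ 0.     0.649  2.151 -1.43   0.257  0.335] err 0.0412 j5 [0.369 0.098 0.351]
```

The fit is now exact, and a 10° lean is reachable everywhere and keeps the wrist about 5 cm short of the ledge. Next I'll plan the path back to the hook.

```bash
cat > plan.py <<'E'
from kin import *
def plan(p,yaw,tilt,n=10,show=True):
    s=sensors.sense();d=(np.array(p)-s["tcp_pos"])/.025/n
    r=(tool(np.radians(yaw),np.radians(tilt))*Ro.from_quat(s["tool_rot"]).inv()).as_rotvec(degrees=True)/30/n
    print("t%.2f"%s["t"],s["tcp_pos"].round(4),"per row",d.round(3),r.round(4),"F",s["force"].round(1),"gap",round(s["finger_gap"],3),s["q"].round(2))
E
python3 - <<'E'
from plan import *
plan([.4187,.3223,.10],-19.5,10)
plan([.4187,.3223,.10],-19.5,10,11)
m=cams.camera_model("top");x=np.array([.8788,-.4772]);y=np.array([.4772,.8788])
for p in((250,181),(352,239),(459,297)):
    b=px(m,(270+p[0]/5-.4,185+p[1]/5-.4),.0245)[:2]-[.6374,-.0918];print("bow outer",b@x,b@y)
E
```

```text
t2.90 [0.4985 0.0695 0.2006] per row [-0.319  1.011 -0.402] [ 0.0252  0.0623 -0.0056] F [-1.3 -0.6  0. ] gap 1.001 [ 0.04  0.28  2.1  -0.62  0.33 -0.67]
t2.90 [0.4985 0.0695 0.2006] per row [-0.29   0.919 -0.366] [ 0.0229  0.0566 -0.005 ] F [-1.3 -0.6  0. ] gap 1.001 [ 0.04  0.28  2.1  -0.62  0.33 -0.67]
bow outer -0.0015365316135500166 0.06006854560502942
bow outer -0.001789417384535049 -0.008262375779208941
bow outer -0.0005864087515406453 -0.07839478067782167
```

The outer edge of the bows comes out at cage x = −1.5 mm, exactly as expected, so the eye is at 22 mm. Going back to the hook.

>>> move_arm(
  targets=[
    {"dx": -0.32,"dy": 1,"dz": -0.4,"rx": 0.025,"ry": 0.062,"rz": -0.0055},
    {"dx": -0.32,"dy": 1,"dz": -0.4,"rx": 0.025,"ry": 0.062,"rz": -0.0055},
    {"dx": -0.32,"dy": 1,"dz": -0.4,"rx": 0.025,"ry": 0.062,"rz": -0.0055},
    {"dx": -0.32,"dy": 1,"dz": -0.4,"rx": 0.025,"ry": 0.062,"rz": -0.0055},
    {"dx": -0.32,"dy": 1,"dz": -0.4,"rx": 0.025,"ry": 0.062,"rz": -0.0055},
    {"dx": -0.32,"dy": 1,"dz": -0.4,"rx": 0.025,"ry": 0.062,"rz": -0.0055},
    {"dx": -0.32,"dy": 1,"dz": -0.4,"rx": 0.025,"ry": 0.062,"rz": -0.0055},
    {"dx": -0.32,"dy": 1,"dz": -0.4,"rx": 0.025,"ry": 0.062,"rz": -0.0055},
    {"dx": -0.32,"dy": 1,"dz": -0.4,"rx": 0.025,"ry": 0.062,"rz": -0.0055},
    {"dx": -0.32,"dy": 1,"dz": -0.4,"rx": 0.025,"ry": 0.062,"rz": -0.0055},
  ],
  claw=75,
)

```text
t: 4.15
tcp_pos: [0.4177, 0.3233, 0.0995]
tool_rot: [0.168, 0.982, -0.014, 0.085]
force: [-0.2, 0.1, 0.7]
finger_gap: 0.753
gripper_force: 0.0
```

```bash
python3 -c "
from plan import *
plan([.4187,.3223,.009],-19.5,10,8)"
```

```text
t4.15 [0.4177 0.3233 0.0995] per row [ 0.005 -0.005 -0.452] [-0.0005 -0.0005 -0.0005] F [-0.2  0.1  0.7] gap 0.753 [ 0.53  0.54  1.85 -0.21  0.65 -0.54]
```

>>> move_arm(
  targets=[
    {"dx": 0.01,"dy": -0.01,"dz": -0.6,"rx": 0,"ry": 0,"rz": 0},
    {"dx": 0.01,"dy": -0.01,"dz": -0.6,"rx": 0,"ry": 0,"rz": 0},
    {"dx": 0.01,"dy": -0.01,"dz": -0.6,"rx": 0,"ry": 0,"rz": 0},
    {"dx": 0.01,"dy": -0.01,"dz": -0.6,"rx": 0,"ry": 0,"rz": 0},
    {"dx": 0,"dy": 0,"dz": -0.5,"rx": 0,"ry": 0,"rz": 0},
    {"dx": 0,"dy": 0,"dz": -0.4,"rx": 0,"ry": 0,"rz": 0},
    {"dx": 0,"dy": 0,"dz": -0.3,"rx": 0,"ry": 0,"rz": 0},
    {"dx": 0,"dy": 0,"dz": 0,"rx": 0,"ry": 0,"rz": 0},
    {"dx": 0,"dy": 0,"dz": 0,"rx": 0,"ry": 0,"rz": 0},
    {"dx": 0,"dy": 0,"dz": 0,"rx": 0,"ry": 0,"rz": 0},
  ],
)

```text
t: 5.4
tcp_pos: [0.4198, 0.3205, 0.0101]
tool_rot: [0.168, 0.982, -0.014, 0.086]
force: [-0.1, -0.6, -0.4]
finger_gap: 0.744
gripper_force: 0.0
```

>>> move_arm(
  targets=[
    {"dx": 0,"dy": 0,"dz": 0,"rx": 0,"ry": 0,"rz": 0},
    {"dx": 0,"dy": 0,"dz": 0,"rx": 0,"ry": 0,"rz": 0},
    {"dx": 0,"dy": 0,"dz": 0,"rx": 0,"ry": 0,"rz": 0},
    {"dx": 0,"dy": 0,"dz": 0,"rx": 0,"ry": 0,"rz": 0},
    {"dx": 0,"dy": 0,"dz": 0,"rx": 0,"ry": 0,"rz": 0},
    {"dx": 0,"dy": 0,"dz": 0,"rx": 0,"ry": 0,"rz": 0},
    {"dx": 0,"dy": 0,"dz": 0,"rx": 0,"ry": 0,"rz": 0},
    {"dx": 0,"dy": 0,"dz": 0,"rx": 0,"ry": 0,"rz": 0},
    {"dx": 0,"dy": 0,"dz": 0,"rx": 0,"ry": 0,"rz": 0},
    {"dx": 0,"dy": 0,"dz": 0,"rx": 0,"ry": 0,"rz": 0},
  ],
  claw=0,
  newtons=80,
)

```text
t: 6.65
tcp_pos: [0.4202, 0.3208, 0.0106]
tool_rot: [0.168, 0.982, -0.014, 0.086]
force: [0.3, -0.1, 6.6]
finger_gap: 0.248
gripper_force: 77.7
```

Run:
```python
from plan import *
import cv2
s=sensors.sense();m=cams.camera_model("wrist");w=cams.snapshot("wrist")[:,:,::-1];cv2.imwrite("pics/w4.png",w)
print(s["tcp_pos"],s["tool_rot"],s["gripper_force"])
print("tip pred",proj(m,[.5041,.2917,.033]))
# bright low-saturation shank pixels between the fingers
h=cv2.cvtColor(w,cv2.COLOR_BGR2HSV)
for r in range(300,470,10):
    c=np.where(h[r,280:360,2]>110)[0]+280
    if len(c):print(r,c.min(),c.max(),len(c))
plan([.4187,.3223,.10],-19.5,10)
```

```text
[0.42021077 0.32075186 0.01061648] [ 0.16810328  0.9818854  -0.01356338  0.08636197] 77.68892868189141
tip pred [320.85984244 433.59469212]
330 280 358 9
360 306 324 19
370 308 321 14
380 308 320 13
390 307 320 14
400 307 320 14
410 310 319 10
t6.70 [0.4202 0.3208 0.0106] per row [-0.006  0.006  0.357] [-0.0004  0.0003 -0.0003] F [-1.1  1.2  6.7] gap 0.247 [ 0.52  0.71  1.89 -0.31  0.44 -0.44]
```

>>> move_arm(
  targets=[
    {"dx": 0,"dy": 0,"dz": 0.2,"rx": 0,"ry": 0,"rz": 0},
    {"dx": 0,"dy": 0,"dz": 0.3,"rx": 0,"ry": 0,"rz": 0},
    {"dx": 0,"dy": 0,"dz": 0.4,"rx": 0,"ry": 0,"rz": 0},
    {"dx": 0,"dy": 0,"dz": 0.4,"rx": 0,"ry": 0,"rz": 0},
    {"dx": 0,"dy": 0,"dz": 0.4,"rx": 0,"ry": 0,"rz": 0},
    {"dx": 0,"dy": 0,"dz": 0.4,"rx": 0,"ry": 0,"rz": 0},
    {"dx": 0,"dy": 0,"dz": 0.4,"rx": 0,"ry": 0,"rz": 0},
    {"dx": 0,"dy": 0,"dz": 0.3,"rx": 0,"ry": 0,"rz": 0},
    {"dx": 0,"dy": 0,"dz": 0,"rx": 0,"ry": 0,"rz": 0},
    {"dx": 0,"dy": 0,"dz": 0,"rx": 0,"ry": 0,"rz": 0},
  ],
)

```text
t: 7.95
tcp_pos: [0.4193, 0.3201, 0.0794]
tool_rot: [0.168, 0.982, -0.014, 0.085]
force: [-0.6, -0.3, -2.4]
finger_gap: 0.234
gripper_force: 78.5
```

Run:
```python
from plan import *
import cv2
s=sensors.sense();m=cams.camera_model("wrist");w=cams.snapshot("wrist")[:,:,::-1];cv2.imwrite("pics/w5.png",w)
print(s["t"],s["tcp_pos"],s["tool_rot"],s["gripper_force"],s["finger_gap"],s["force"])
h=cv2.cvtColor(w,cv2.COLOR_BGR2HSV)
for r in range(350,430,5):
    c=np.where(h[r,290:350,2]>110)[0]+290
    if len(c):print(r,c.min(),c.max(),len(c))
f=np.array([np.cos(np.radians(-19.5)),np.sin(np.radians(-19.5)),0])
for a in(.04,.06,.08,.092):print(a,proj(m,s["tcp_pos"]+a*f+[0,0,.03-.007+.0]))
tp=cams.snapshot("top")[:,:,::-1];cv2.imwrite("pics/t5.png",tp)
o=np.zeros((480,800,3),np.uint8);o[:,:400]=w[:,120:520];c=cv2.resize(tp[230:350,130:230],(400,480),interpolation=cv2.INTER_CUBIC);o[:,400:]=c;cv2.imwrite("pics/c5.png",o)
```

```text
7.95 [0.41933837 0.32007265 0.07944956] [ 0.16802613  0.9819782  -0.01446691  0.08530383] 78.45093749463558 0.23431206774163635 [-0.58740975 -0.34724632 -2.43643801]
350 295 342 8
355 293 343 51
360 292 343 52
365 292 344 53
370 291 345 55
375 290 345 56
380 290 349 60
385 290 349 60
390 290 349 60
395 290 349 60
400 290 321 32
405 290 320 31
410 310 328 19
0.04 [319.8597888  373.90271016]
0.06 [319.76530354 400.63978412]
0.08 [319.67953831 424.9092996 ]
0.092 [319.63177613 438.42485617]
```

Run:
```python
from plan import *
import cv2
m=cams.camera_model("top");t=cv2.imread("pics/t5.png")
f=np.array([np.cos(np.radians(-19.5)),np.sin(np.radians(-19.5)),0]);p=np.array([.4193,.3201,.0794])
for a in(.032,.06,.092):print(a,proj(m,p+a*f+[0,0,.024]))
g=t.max(2)[262:305,180:215];print(g)
```

```text
0.032 [187.14908099 285.75403292]
0.06 [191.49123072 276.14674321]
0.092 [196.40996493 265.26372273]
[[221 217 192 ... 224 223 225]
 [221 208 164 ... 220 222 225]
 [223 193 125 ... 200 214 219]
 ...
 [ 14   8  15 ... 210 228 228]
 [ 10  14  20 ... 219 230 228]
 [ 11  21  31 ... 223 228 227]]
```

Run:
```python
import cv2,numpy as np
t=cv2.imread("pics/t5.png").max(2)
np.set_printoptions(linewidth=200,threshold=99999)
print("     ",np.arange(182,210))
for r in range(258,292,2):print(r,t[r,182:210])
```

```text
[182 183 184 185 186 187 188 189 190 191 192 193 194 195 196 197 198 199 200 201 202 203 204 205 206 207 208 209]
258 [222 206 162  87  38  40  56  87 126 149 174 197 207 212 220 224 220 224 223 221 221 221 226 226 223 225 224 224]
260 [217 172  88  37  29  29  32  33  29  31  40  53  70  89 127 152 166 183 199 213 220 224 228 223 225 225 225 224]
262 [192 127  56  33  33  36  35  30  32  29  30  30  31  28  24  31  36  35  56  84 102 131 166 185 197 213 220 221]
264 [125  56  31  30  29  33  32  34  31  30  35  29  28  34  25  35  27  26  33  33  28  29  34  34  62  85 106 135]
266 [69 32 31 33 33 27 33 38 32 34 32 28 31 32 36 50 58 58 40 29 34 35 33 30 31 37 35 27]
268 [ 36  30  34  32  33  35  34  33  30  31  33  28  34  59 115 162 155 109  67  38  30  34  38  31  27  33  31  30]
270 [ 29  28  35  27  34  34  30  31  34  33  27  31  77 149 178 156 109  65  46  35  31  32  34  32  32  32  31  32]
272 [ 27  35  35  28  28  32  28  36  31  32  34  77 150 198 181 118  52  30  30  36  33  31  35  30  26  34  31  33]
274 [ 34  34  31  37  33  28  28  33  25  39  73 151 192 177 120  53  
[... 263 characters left out ...]
 31  34  27  30  32]
280 [ 32  29  30  25  35  30  25  43  85 138 157 124  65  33  32  29  33  26  22  22  30  23  32  35  31  30  27  31]
282 [ 33  33  31  31  32  31  34  59 125 155 140  85  43  29  34  24  27  23  19  21  27  33  30  32  33  38  31  31]
284 [ 32  32  31  32  43  59  83 129 170 165 121  60  34  35  30  27  24  22  24  34  31  30  26  34  33  33  33  31]
286 [ 31  33  31  37  78 138 187 200 192 159 103  51  33  30  27  22  19  25  30  34  31  31  36  27  29  34  35  39]
288 [ 25  28  26  30  42  78 127 152 156 137 105  56  33  25  16  21  13  32  26  33  31  38  31  35  27  28  29  36]
290 [21 29 36 42 52 60 62 57 43 32 28 28 25 17 19 30 30 35 32 30 32 32 30 33 24 27 28 33]
```

Run:
```python
from plan import *
m=cams.camera_model("top");p=np.array([.4193,.3201])
c,s=np.cos(np.radians(-19.5)),np.sin(np.radians(-19.5));f=np.array([c,s]);l=np.array([-s,c])
for uv in((197,268.3),(193.2,276),(189,286)):
    d=px(m,uv,.1045)[:2]-p;print(d@f,d@l)
c,s=np.cos(np.radians(-28.5)),np.sin(np.radians(-28.5));f=np.array([c,s]);l=np.array([-s,c])
e=np.array([.6374,-.0918])+.022*f
for a,b in((.090,-.0035),):
  P=e-a*f-b*l;print(P);plan([*P,.075],-28.5,10,20)
```

```text
0.08485198691223092 -0.005221271934071787
0.061937307321892406 -0.004406931347525126
0.033119876373433735 -0.005183306367027559
[ 0.57931049 -0.05627734]
t8.05 [0.4192 0.3201 0.0792] per row [ 0.32  -0.753 -0.008] [-0.0001 -0.0001 -0.0151] F [-0.2 -0.3 -0.5] gap 0.231 [ 0.52  0.58  1.86 -0.23  0.6  -0.53]
```

The tip sits about 88 mm ahead and 4–5 mm to the right of the tool line, and the top and wrist cameras agree on this. I'll carry it over the middle loop.

>>> move_arm(
  targets=[
    {"dx": 0.325,"dy": -0.75,"dz": 0,"rx": 0,"ry": 0,"rz": -0.015},
    {"dx": 0.325,"dy": -0.75,"dz": 0,"rx": 0,"ry": 0,"rz": -0.015},
    {"dx": 0.325,"dy": -0.75,"dz": 0,"rx": 0,"ry": 0,"rz": -0.015},
    {"dx": 0.325,"dy": -0.75,"dz": 0,"rx": 0,"ry": 0,"rz": -0.015},
    {"dx": 0.325,"dy": -0.75,"dz": 0,"rx": 0,"ry": 0,"rz": -0.015},
    {"dx": 0.325,"dy": -0.75,"dz": 0,"rx": 0,"ry": 0,"rz": -0.015},
    {"dx": 0.325,"dy": -0.75,"dz": 0,"rx": 0,"ry": 0,"rz": -0.015},
    {"dx": 0.325,"dy": -0.75,"dz": 0,"rx": 0,"ry": 0,"rz": -0.015},
    {"dx": 0.325,"dy": -0.75,"dz": 0,"rx": 0,"ry": 0,"rz": -0.015},
    {"dx": 0.325,"dy": -0.75,"dz": 0,"rx": 0,"ry": 0,"rz": -0.015},
  ],
)

```text
t: 9.3
tcp_pos: [0.5008, 0.1321, 0.0792]
tool_rot: [0.207, 0.975, -0.018, 0.084]
force: [-0.5, -0.0, -2.0]
finger_gap: 0.229
gripper_force: 78.5
```

>>> move_arm(
  targets=[
    {"dx": 0.325,"dy": -0.75,"dz": 0,"rx": 0,"ry": 0,"rz": -0.015},
    {"dx": 0.325,"dy": -0.75,"dz": 0,"rx": 0,"ry": 0,"rz": -0.015},
    {"dx": 0.325,"dy": -0.75,"dz": 0,"rx": 0,"ry": 0,"rz": -0.015},
    {"dx": 0.325,"dy": -0.75,"dz": 0,"rx": 0,"ry": 0,"rz": -0.015},
    {"dx": 0.325,"dy": -0.75,"dz": 0,"rx": 0,"ry": 0,"rz": -0.015},
    {"dx": 0.325,"dy": -0.75,"dz": 0,"rx": 0,"ry": 0,"rz": -0.015},
    {"dx": 0.325,"dy": -0.75,"dz": 0,"rx": 0,"ry": 0,"rz": -0.015},
    {"dx": 0.325,"dy": -0.75,"dz": 0,"rx": 0,"ry": 0,"rz": -0.015},
    {"dx": 0.325,"dy": -0.75,"dz": 0,"rx": 0,"ry": 0,"rz": -0.015},
    {"dx": 0.325,"dy": -0.75,"dz": 0,"rx": 0,"ry": 0,"rz": -0.015},
  ],
)

```text
t: 10.55
tcp_pos: [0.5826, -0.0561, 0.0796]
tool_rot: [0.245, 0.966, -0.021, 0.084]
force: [0.0, -0.1, -1.7]
finger_gap: 0.229
gripper_force: 78.5
```

Run:
```python
from plan import *
import cv2
plan([.5815,-.0563,.079],-28.5,10,10)
s=sensors.sense()["tcp_pos"]
t=cams.snapshot("top")[:,:,::-1];cv2.imwrite("pics/t6.png",t)
m=cams.camera_model("top")
c,q=np.cos(np.radians(-28.5)),np.sin(np.radians(-28.5));f=np.array([c,q]);l=np.array([-q,c])
tip=s[:2]+.088*f-.0045*l
print("tip",tip,"pix tiptop",proj(m,[*tip,s[2]+.025]),"eye pix",proj(m,[.6567,-.1023,.024]))
np.set_printoptions(linewidth=220,threshold=99999)
cv2.imwrite("pics/t6c.png",cv2.resize(t[190:270,290:390],None,fx=6,fy=6,interpolation=cv2.INTER_CUBIC))
```

```text
t10.55 [ 0.5826 -0.0561  0.0796] per row [-0.004 -0.001 -0.002] [-0.0002 -0.0001 -0.0002] F [ 0.  -0.1 -1.7] gap 0.229 [-0.27  0.61  1.77 -0.07  0.59 -1.28]
tip [ 0.65775992 -0.10201949] pix tiptop [342.81815905 215.8345026 ] eye pix [341.60444352 224.21657594]
```

View pics/t6c.png

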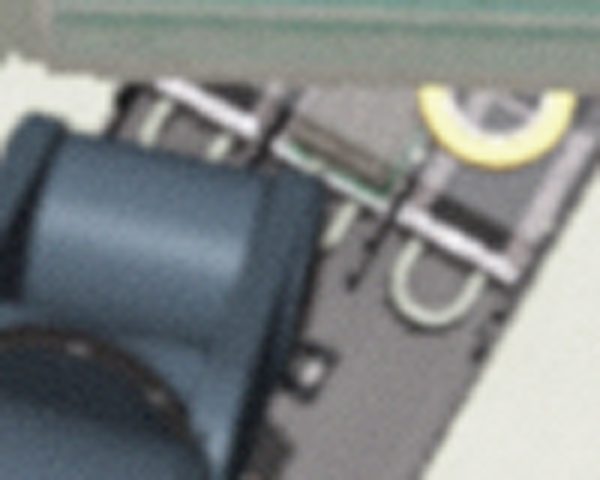

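The wrist hides the tip in this top crop. The outer loop at crop (435,285) and the finned middle load near (370,140) are visible. That was my last picture, so I'll go down and watch the force.

>>> move_arm(
  targets=[
    {"dx": -0.04,"dy": -0.01,"dz": -0.25,"rx": 0,"ry": 0,"rz": 0},
    {"dx": 0,"dy": 0,"dz": -0.25,"rx": 0,"ry": 0,"rz": 0},
    {"dx": 0,"dy": 0,"dz": -0.25,"rx": 0,"ry": 0,"rz": 0},
    {"dx": 0,"dy": 0,"dz": -0.25,"rx": 0,"ry": 0,"rz": 0},
    {"dx": 0,"dy": 0,"dz": -0.25,"rx": 0,"ry": 0,"rz": 0},
    {"dx": 0,"dy": 0,"dz": -0.2,"rx": 0,"ry": 0,"rz": 0},
    {"dx": 0,"dy": 0,"dz": -0.15,"rx": 0,"ry": 0,"rz": 0},
    {"dx": 0,"dy": 0,"dz": -0.1,"rx": 0,"ry": 0,"rz": 0},
    {"dx": 0,"dy": 0,"dz": 0,"rx": 0,"ry": 0,"rz": 0},
    {"dx": 0,"dy": 0,"dz": 0,"rx": 0,"ry": 0,"rz": 0},
  ],
)

```text
t: 11.85
tcp_pos: [0.5812, -0.0551, 0.0373]
tool_rot: [0.245, 0.966, -0.021, 0.084]
force: [0.3, -0.4, -0.9]
finger_gap: 0.233
gripper_force: 78.6
```

>>> move_arm(
  targets=[
    {"dx": 0,"dy": 0,"dz": -0.05,"rx": 0,"ry": 0,"rz": 0},
    {"dx": 0,"dy": 0,"dz": -0.05,"rx": 0,"ry": 0,"rz": 0},
    {"dx": 0,"dy": 0,"dz": -0.05,"rx": 0,"ry": 0,"rz": 0},
    {"dx": 0,"dy": 0,"dz": -0.05,"rx": 0,"ry": 0,"rz": 0},
    {"dx": 0,"dy": 0,"dz": -0.05,"rx": 0,"ry": 0,"rz": 0},
    {"dx": 0,"dy": 0,"dz": -0.05,"rx": 0,"ry": 0,"rz": 0},
    {"dx": 0,"dy": 0,"dz": 0,"rx": 0,"ry": 0,"rz": 0},
    {"dx": 0,"dy": 0,"dz": 0,"rx": 0,"ry": 0,"rz": 0},
    {"dx": 0,"dy": 0,"dz": 0,"rx": 0,"ry": 0,"rz": 0},
    {"dx": 0,"dy": 0,"dz": 0,"rx": 0,"ry": 0,"rz": 0},
  ],
)

```text
t: 13.1
tcp_pos: [0.5811, -0.055, 0.0297]
tool_rot: [0.245, 0.966, -0.021, 0.084]
force: [-0.4, -0.2, -1.3]
finger_gap: 0.226
gripper_force: 78.6
```

>>> move_arm(
  targets=[
    {"dx": 0,"dy": 0,"dz": -0.07,"rx": 0,"ry": 0,"rz": 0},
    {"dx": 0,"dy": 0,"dz": -0.07,"rx": 0,"ry": 0,"rz": 0},
    {"dx": 0,"dy": 0,"dz": -0.07,"rx": 0,"ry": 0,"rz": 0},
    {"dx": 0,"dy": 0,"dz": -0.07,"rx": 0,"ry": 0,"rz": 0},
    {"dx": 0,"dy": 0,"dz": -0.07,"rx": 0,"ry": 0,"rz": 0},
    {"dx": 0,"dy": 0,"dz": -0.07,"rx": 0,"ry": 0,"rz": 0},
    {"dx": 0,"dy": 0,"dz": -0.07,"rx": 0,"ry": 0,"rz": 0},
    {"dx": 0,"dy": 0,"dz": -0.03,"rx": 0,"ry": 0,"rz": 0},
    {"dx": 0,"dy": 0,"dz": 0,"rx": 0,"ry": 0,"rz": 0},
    {"dx": 0,"dy": 0,"dz": 0,"rx": 0,"ry": 0,"rz": 0},
  ],
)

```text
t: 14.35
tcp_pos: [0.5811, -0.055, 0.0167]
tool_rot: [0.245, 0.966, -0.021, 0.084]
force: [0.4, -0.0, -2.6]
finger_gap: 0.23
gripper_force: 78.6
```

Run:
```python
from plan import *
import cv2
s=sensors.sense()["tcp_pos"]
c,q=np.cos(np.radians(-28.5)),np.sin(np.radians(-28.5));f=np.array([c,q])
for n in("side","top","wrist"):
    t=cams.snapshot(n)[:,:,::-1];cv2.imwrite(f"pics/{n}7.png",t);
plan([*(s[:2]-.16*f),s[2]],-28.5,10,20)
plan([*(s[:2]-.16*f),s[2]],-28.5,10,1)
```

```text
t14.50 [ 0.5811 -0.055   0.0167] per row [-0.281  0.153 -0.   ] [-0.0001 -0.     -0.0001] F [-0.1  0.6 -2.1] gap 0.236 [-0.26  0.72  1.8  -0.09  0.45 -1.26]
t14.50 [ 0.5811 -0.055   0.0167] per row [-5.624e+00  3.054e+00 -1.000e-03] [-0.0019 -0.0007 -0.0028] F [-0.1  0.6 -2.1] gap 0.236 [-0.26  0.72  1.8  -0.09  0.45 -1.26]
```

>>> move_arm(
  targets=[
    {"dx": -0.123,"dy": 0.067,"dz": 0,"rx": 0,"ry": 0,"rz": 0},
    {"dx": -0.123,"dy": 0.067,"dz": 0,"rx": 0,"ry": 0,"rz": 0},
    {"dx": -0.123,"dy": 0.067,"dz": 0,"rx": 0,"ry": 0,"rz": 0},
    {"dx": -0.123,"dy": 0.067,"dz": 0,"rx": 0,"ry": 0,"rz": 0},
    {"dx": -0.123,"dy": 0.067,"dz": 0,"rx": 0,"ry": 0,"rz": 0},
    {"dx": -0.123,"dy": 0.067,"dz": 0,"rx": 0,"ry": 0,"rz": 0},
    {"dx": -0.123,"dy": 0.067,"dz": 0,"rx": 0,"ry": 0,"rz": 0},
    {"dx": -0.123,"dy": 0.067,"dz": 0,"rx": 0,"ry": 0,"rz": 0},
    {"dx": -0.123,"dy": 0.067,"dz": 0,"rx": 0,"ry": 0,"rz": 0},
    {"dx": -0.123,"dy": 0.067,"dz": 0,"rx": 0,"ry": 0,"rz": 0},
  ],
)

```text
t: 15.75
tcp_pos: [0.5501, -0.0382, 0.0166]
tool_rot: [0.245, 0.966, -0.021, 0.084]
force: [1.8, -0.6, -1.8]
finger_gap: 0.228
gripper_force: 80.4
```

Run:
```python
from plan import *
import cv2
s=sensors.sense();print(s["force"],s["ft_torque"])
t=cams.snapshot("top")[:,:,::-1];cv2.imwrite("pics/top8.png",t)
a=cv2.imread("pics/top7.png");d=cv2.absdiff(a,t).max(2)
np.set_printoptions(linewidth=220,threshold=99999)
c=np.array([.8788,-.4772]);y=np.array([.4772,.8788]);m=cams.camera_model("top")
# profile along x through the sled at lateral y=-22 (front plate z=.027)
for lat in(-.025,-.028,.0):
  for n,I in(("b",a),("a",t)):
    print(lat,n,[int(I[tuple(proj(m,[*(np.array([.6374,-.0918])+x*c+lat*y),.027]).round().astype(int)[::-1])].max()) for x in np.arange(-.03,.08,.005)])
```

```text
[ 1.81244019 -0.62511823 -1.81938739] [-0.14079144 -0.26342057  0.04345535]
-0.025 b [44, 43, 73, 110, 130, 131, 129, 131, 128, 129, 121, 116, 84, 114, 175, 120, 95, 114, 146, 151, 158, 166]
-0.025 a [130, 133, 131, 129, 128, 132, 123, 100, 74, 171, 188, 163, 148, 141, 133, 116, 93, 98, 144, 150, 150, 153]
-0.028 b [59, 88, 123, 126, 131, 131, 128, 122, 121, 121, 112, 116, 84, 107, 164, 113, 108, 118, 124, 153, 179, 162]
-0.028 a [134, 130, 132, 131, 132, 132, 122, 119, 76, 120, 173, 173, 148, 163, 138, 107, 108, 115, 129, 165, 180, 162]
0.0 b [71, 86, 86, 85, 85, 84, 86, 86, 90, 121, 176, 145, 94, 127, 177, 96, 101, 115, 143, 166, 167, 169]
0.0 a [83, 176, 199, 176, 140, 127, 127, 121, 87, 134, 142, 97, 124, 146, 144, 144, 139, 113, 140, 172, 164, 159]
```

The front plate has moved about 23 mm out with 2 N on the hook, as expected. I'll pull another 118 mm.

>>> move_arm(
  targets=[
    {"dx": -0.207,"dy": 0.1125,"dz": 0,"rx": 0,"ry": 0,"rz": 0},
    {"dx": -0.207,"dy": 0.1125,"dz": 0,"rx": 0,"ry": 0,"rz": 0},
    {"dx": -0.207,"dy": 0.1125,"dz": 0,"rx": 0,"ry": 0,"rz": 0},
    {"dx": -0.207,"dy": 0.1125,"dz": 0,"rx": 0,"ry": 0,"rz": 0},
    {"dx": -0.207,"dy": 0.1125,"dz": 0,"rx": 0,"ry": 0,"rz": 0},
    {"dx": -0.207,"dy": 0.1125,"dz": 0,"rx": 0,"ry": 0,"rz": 0},
    {"dx": -0.207,"dy": 0.1125,"dz": 0,"rx": 0,"ry": 0,"rz": 0},
    {"dx": -0.207,"dy": 0.1125,"dz": 0,"rx": 0,"ry": 0,"rz": 0},
    {"dx": -0.207,"dy": 0.1125,"dz": 0,"rx": 0,"ry": 0,"rz": 0},
    {"dx": -0.207,"dy": 0.1125,"dz": 0,"rx": 0,"ry": 0,"rz": 0},
  ],
)

```text
t: 17.05
tcp_pos: [0.4982, -0.01, 0.0166]
tool_rot: [0.245, 0.966, -0.021, 0.084]
force: [1.8, -0.9, -1.8]
finger_gap: 0.233
gripper_force: 80.4
```

>>> move_arm(
  targets=[
    {"dx": -0.207,"dy": 0.1125,"dz": 0,"rx": 0,"ry": 0,"rz": 0},
    {"dx": -0.207,"dy": 0.1125,"dz": 0,"rx": 0,"ry": 0,"rz": 0},
    {"dx": -0.207,"dy": 0.1125,"dz": 0,"rx": 0,"ry": 0,"rz": 0},
    {"dx": -0.207,"dy": 0.1125,"dz": 0,"rx": 0,"ry": 0,"rz": 0},
    {"dx": -0.207,"dy": 0.1125,"dz": 0,"rx": 0,"ry": 0,"rz": 0},
    {"dx": -0.207,"dy": 0.1125,"dz": 0,"rx": 0,"ry": 0,"rz": 0},
    {"dx": -0.207,"dy": 0.1125,"dz": 0,"rx": 0,"ry": 0,"rz": 0},
    {"dx": -0.207,"dy": 0.1125,"dz": 0,"rx": 0,"ry": 0,"rz": 0},
    {"dx": -0.15,"dy": 0.0815,"dz": 0,"rx": 0,"ry": 0,"rz": 0},
    {"dx": -0.1,"dy": 0.054,"dz": 0,"rx": 0,"ry": 0,"rz": 0},
  ],
)

```text
t: 18.3
tcp_pos: [0.4506, 0.0159, 0.0166]
tool_rot: [0.244, 0.966, -0.021, 0.084]
force: [2.7, -0.7, -1.9]
finger_gap: 0.225
gripper_force: 80.4
```

Run:
```python
from plan import *
import cv2
s=sensors.sense();print(s["t"],s["tcp_pos"],s["q"].round(2),s["force"])
t=cams.snapshot("top")[:,:,::-1];cv2.imwrite("pics/top9.png",t)
c=np.array([.8788,-.4772]);y=np.array([.4772,.8788]);m=cams.camera_model("top");O=np.array([.6374,-.0918])
for lat in(-.028,-.015,.0,.015,.028):
    print(lat,[int(t[tuple(proj(m,[*(O+x*c+lat*y),.02]).round().astype(int)[::-1])].max()) for x in np.arange(-.12,.06,.005)])
f=np.array([c[0],c[1]]);tip=s["tcp_pos"][:2]+.088*f-.0045*y-O;print("tip cage",tip@c,tip@y)
```

```text
18.3 [0.45060669 0.01588872 0.01660153] [-0.17  0.66  2.13 -0.28  0.2  -0.98] [ 2.7340561  -0.72650972 -1.87300476]
-0.028 [137, 135, 139, 123, 112, 206, 203, 173, 184, 180, 185, 179, 196, 191, 176, 179, 202, 198, 196, 204, 213, 230, 211, 131, 123, 125, 123, 122, 96, 124, 121, 121, 125, 99, 87, 109]
-0.015 [192, 205, 205, 203, 162, 192, 128, 134, 141, 139, 131, 136, 141, 141, 132, 145, 144, 157, 171, 103, 74, 71, 117, 130, 133, 121, 134, 128, 131, 130, 129, 127, 126, 108, 62, 64]
0.0 [136, 136, 143, 130, 107, 182, 137, 109, 145, 143, 146, 144, 144, 142, 140, 148, 137, 133, 119, 170, 170, 70, 83, 127, 132, 130, 127, 128, 132, 127, 128, 131, 117, 92, 67, 66]
0.015 [184, 150, 163, 142, 125, 196, 108, 111, 135, 145, 146, 148, 152, 140, 143, 147, 143, 178, 168, 110, 59, 62, 109, 122, 130, 132, 126, 129, 125, 128, 128, 132, 125, 91, 63, 64]
0.028 [133, 133, 135, 134, 104, 185, 165, 138, 177, 193, 182, 164, 175, 179, 171, 151, 162, 180, 188, 197, 177, 190, 159, 135, 118, 130, 121, 128, 121, 126, 128, 115, 116, 71, 58, 59]
tip cage -0.1275421991598946 0.000999035580502532
```

The front plate stands at cage x ≈ −95 and the rear edge at about −10, so the sled is clear and straight. I'll take 8 mm more for margin, back the tip off the bow and lift.

>>> move_arm(
  targets=[
    {"dx": -0.07,"dy": 0.038,"dz": 0,"rx": 0,"ry": 0,"rz": 0},
    {"dx": -0.07,"dy": 0.038,"dz": 0,"rx": 0,"ry": 0,"rz": 0},
    {"dx": -0.07,"dy": 0.038,"dz": 0,"rx": 0,"ry": 0,"rz": 0},
    {"dx": -0.07,"dy": 0.038,"dz": 0,"rx": 0,"ry": 0,"rz": 0},
    {"dx": 0,"dy": 0,"dz": 0,"rx": 0,"ry": 0,"rz": 0},
    {"dx": 0.09,"dy": -0.048,"dz": 0,"rx": 0,"ry": 0,"rz": 0},
    {"dx": 0.09,"dy": -0.048,"dz": 0,"rx": 0,"ry": 0,"rz": 0},
    {"dx": 0.09,"dy": -0.048,"dz": 0,"rx": 0,"ry": 0,"rz": 0},
    {"dx": 0.09,"dy": -0.048,"dz": 0,"rx": 0,"ry": 0,"rz": 0},
    {"dx": 0,"dy": 0,"dz": 0,"rx": 0,"ry": 0,"rz": 0},
  ],
)

```text
t: 19.6
tcp_pos: [0.4532, 0.0146, 0.0166]
tool_rot: [0.245, 0.966, -0.021, 0.084]
force: [0.4, -0.1, -1.3]
finger_gap: 0.227
gripper_force: 81.0
```

>>> move_arm(
  targets=[
    {"dx": 0,"dy": 0,"dz": 0.1,"rx": 0,"ry": 0,"rz": 0},
    {"dx": 0,"dy": 0,"dz": 0.2,"rx": 0,"ry": 0,"rz": 0},
    {"dx": 0,"dy": 0,"dz": 0.25,"rx": 0,"ry": 0,"rz": 0},
    {"dx": 0,"dy": 0,"dz": 0.3,"rx": 0,"ry": 0,"rz": 0},
    {"dx": 0,"dy": 0,"dz": 0.3,"rx": 0,"ry": 0,"rz": 0},
    {"dx": 0,"dy": 0,"dz": 0.3,"rx": 0,"ry": 0,"rz": 0},
    {"dx": 0,"dy": 0,"dz": 0.3,"rx": 0,"ry": 0,"rz": 0},
    {"dx": 0,"dy": 0,"dz": 0.3,"rx": 0,"ry": 0,"rz": 0},
    {"dx": 0,"dy": 0,"dz": 0.3,"rx": 0,"ry": 0,"rz": 0},
    {"dx": 0,"dy": 0,"dz": 0.2,"rx": 0,"ry": 0,"rz": 0},
  ],
)

```text
t: 20.85
tcp_pos: [0.453, 0.0147, 0.0809]
tool_rot: [0.245, 0.966, -0.021, 0.084]
force: [-0.4, -0.1, -1.6]
finger_gap: 0.231
gripper_force: 80.9
```

Run:
```python
from plan import *
plan([.4202,.3208,.0794],-19.5,10,20)
```

```text
t20.85 [0.453  0.0147 0.0809] per row [-0.066  0.612 -0.003] [-0.0001 -0.      0.0149] F [-0.4 -0.1 -1.6] gap 0.231 [-0.18  0.5   2.09 -0.14  0.39 -1.12]
```

>>> move_arm(
  targets=[
    {"dx": -0.066,"dy": 0.612,"dz": 0,"rx": 0,"ry": 0,"rz": 0.015},
    {"dx": -0.066,"dy": 0.612,"dz": 0,"rx": 0,"ry": 0,"rz": 0.015},
    {"dx": -0.066,"dy": 0.612,"dz": 0,"rx": 0,"ry": 0,"rz": 0.015},
    {"dx": -0.066,"dy": 0.612,"dz": 0,"rx": 0,"ry": 0,"rz": 0.015},
    {"dx": -0.066,"dy": 0.612,"dz": 0,"rx": 0,"ry": 0,"rz": 0.015},
    {"dx": -0.066,"dy": 0.612,"dz": 0,"rx": 0,"ry": 0,"rz": 0.015},
    {"dx": -0.066,"dy": 0.612,"dz": 0,"rx": 0,"ry": 0,"rz": 0.015},
    {"dx": -0.066,"dy": 0.612,"dz": 0,"rx": 0,"ry": 0,"rz": 0.015},
    {"dx": -0.066,"dy": 0.612,"dz": 0,"rx": 0,"ry": 0,"rz": 0.015},
    {"dx": -0.066,"dy": 0.612,"dz": 0,"rx": 0,"ry": 0,"rz": 0.015},
  ],
)

```text
t: 22.1
tcp_pos: [0.4363, 0.1688, 0.0804]
tool_rot: [0.206, 0.975, -0.018, 0.085]
force: [-0.3, 0.1, -1.5]
finger_gap: 0.23
gripper_force: 79.7
```

>>> move_arm(
  targets=[
    {"dx": -0.066,"dy": 0.612,"dz": 0,"rx": 0,"ry": 0,"rz": 0.015},
    {"dx": -0.066,"dy": 0.612,"dz": 0,"rx": 0,"ry": 0,"rz": 0.015},
    {"dx": -0.066,"dy": 0.612,"dz": 0,"rx": 0,"ry": 0,"rz": 0.015},
    {"dx": -0.066,"dy": 0.612,"dz": 0,"rx": 0,"ry": 0,"rz": 0.015},
    {"dx": -0.066,"dy": 0.612,"dz": 0,"rx": 0,"ry": 0,"rz": 0.015},
    {"dx": -0.066,"dy": 0.612,"dz": 0,"rx": 0,"ry": 0,"rz": 0.015},
    {"dx": -0.066,"dy": 0.612,"dz": 0,"rx": 0,"ry": 0,"rz": 0.015},
    {"dx": -0.066,"dy": 0.612,"dz": 0,"rx": 0,"ry": 0,"rz": 0.015},
    {"dx": -0.066,"dy": 0.612,"dz": 0,"rx": 0,"ry": 0,"rz": 0.015},
    {"dx": -0.066,"dy": 0.612,"dz": 0,"rx": 0,"ry": 0,"rz": 0.015},
  ],
)

```text
t: 23.35
tcp_pos: [0.4198, 0.3217, 0.0803]
tool_rot: [0.168, 0.982, -0.014, 0.086]
force: [-0.1, -1.1, -1.5]
finger_gap: 0.227
gripper_force: 79.7
```

Run:
```python
from plan import *
import cv2
plan([.4202,.3208,.0125],-19.5,10,10)
t=cams.snapshot("top")[:,:,::-1];cv2.imwrite("pics/top10.png",t)
a=cv2.imread("pics/top0.png");m=cams.camera_model("top");c=np.array([.8788,-.4772]);y=np.array([.4772,.8788]);O=np.array([.6374,-.0918])
for lat in(-.028,0,.028):
    print(lat,[int(t[tuple(proj(m,[*(O+x*c+lat*y),.02]).round().astype(int)[::-1])].max()) for x in np.arange(-.14,.06,.005)])
# other loops moved?  compare patches
for e in(-.07,.07):
    u,v=proj(m,[*(O+.015*c+e*y),.024]).round().astype(int);A=a[v-9:v+9,u-9:u+9];B=t[v-14:v+14,u-14:u+14]
    r=cv2.minMaxLoc(cv2.matchTemplate(B,A,cv2.TM_CCOEFF_NORMED));print(e,r[1],np.array(r[3])-5)
```

```text
t23.35 [0.4198 0.3217 0.0803] per row [ 0.002 -0.004 -0.271] [-0.0002 -0.0001 -0.0004] F [-0.1 -1.1 -1.5] gap 0.227 [ 0.52  0.57  1.86 -0.23  0.61 -0.53]
-0.028 [130, 128, 132, 132, 129, 128, 99, 189, 175, 187, 189, 160, 166, 186, 180, 164, 191, 192, 175, 166, 183, 191, 202, 216, 158, 125, 122, 123, 118, 121, 119, 118, 92, 117, 113, 113, 118, 93, 84, 104]
0 [191, 127, 124, 133, 129, 125, 93, 175, 175, 120, 130, 141, 138, 132, 130, 135, 143, 138, 133, 138, 115, 164, 165, 103, 66, 120, 127, 124, 126, 126, 124, 120, 117, 122, 119, 120, 114, 88, 65, 56]
0.028 [127, 130, 129, 127, 127, 129, 106, 142, 187, 156, 165, 141, 162, 162, 176, 167, 153, 159, 161, 191, 189, 170, 168, 190, 176, 122, 121, 124, 107, 117, 115, 115, 115, 122, 120, 105, 116, 58, 57, 57]
-0.07 0.9946243166923523 [0 0]
0.07 0.9963115453720093 [0 0]
```

The sled sits with its front at about −104 and its rear at about −18 mm, and the drive loops have not moved. Now I'll lay the hook down.

>>> move_arm(
  targets=[
    {"dx": 0,"dy": -0.02,"dz": -0.4,"rx": 0,"ry": 0,"rz": 0},
    {"dx": 0,"dy": -0.02,"dz": -0.4,"rx": 0,"ry": 0,"rz": 0},
    {"dx": 0,"dy": 0,"dz": -0.4,"rx": 0,"ry": 0,"rz": 0},
    {"dx": 0,"dy": 0,"dz": -0.4,"rx": 0,"ry": 0,"rz": 0},
    {"dx": 0,"dy": 0,"dz": -0.4,"rx": 0,"ry": 0,"rz": 0},
    {"dx": 0,"dy": 0,"dz": -0.3,"rx": 0,"ry": 0,"rz": 0},
    {"dx": 0,"dy": 0,"dz": -0.2,"rx": 0,"ry": 0,"rz": 0},
    {"dx": 0,"dy": 0,"dz": -0.15,"rx": 0,"ry": 0,"rz": 0},
    {"dx": 0,"dy": 0,"dz": -0.04,"rx": 0,"ry": 0,"rz": 0},
    {"dx": 0,"dy": 0,"dz": 0,"rx": 0,"ry": 0,"rz": 0},
  ],
)

```text
t: 24.65
tcp_pos: [0.42, 0.3198, 0.0132]
tool_rot: [0.168, 0.982, -0.014, 0.086]
force: [0.3, -0.1, -0.8]
finger_gap: 0.232
gripper_force: 81.0
```

>>> move_arm(
  targets=[
    {"dx": 0,"dy": 0,"dz": -0.02,"rx": 0,"ry": 0,"rz": 0},
    {"dx": 0,"dy": 0,"dz": -0.02,"rx": 0,"ry": 0,"rz": 0},
    {"dx": 0,"dy": 0,"dz": -0.02,"rx": 0,"ry": 0,"rz": 0},
    {"dx": 0,"dy": 0,"dz": 0,"rx": 0,"ry": 0,"rz": 0},
    {"dx": 0,"dy": 0,"dz": 0,"rx": 0,"ry": 0,"rz": 0},
    {"dx": 0,"dy": 0,"dz": 0,"rx": 0,"ry": 0,"rz": 0},
    {"dx": 0,"dy": 0,"dz": 0,"rx": 0,"ry": 0,"rz": 0},
    {"dx": 0,"dy": 0,"dz": 0,"rx": 0,"ry": 0,"rz": 0},
    {"dx": 0,"dy": 0,"dz": 0,"rx": 0,"ry": 0,"rz": 0},
    {"dx": 0,"dy": 0,"dz": 0,"rx": 0,"ry": 0,"rz": 0},
  ],
)

```text
t: 25.9
tcp_pos: [0.4199, 0.3197, 0.0116]
tool_rot: [0.168, 0.982, -0.014, 0.085]
force: [0.1, -0.5, -1.9]
finger_gap: 0.227
gripper_force: 81.0
```

Still hanging free, so I'll go down about 1 mm more.

>>> move_arm(
  targets=[
    {"dx": 0,"dy": 0,"dz": -0.02,"rx": 0,"ry": 0,"rz": 0},
    {"dx": 0,"dy": 0,"dz": -0.02,"rx": 0,"ry": 0,"rz": 0},
    {"dx": 0,"dy": 0,"dz": 0,"rx": 0,"ry": 0,"rz": 0},
    {"dx": 0,"dy": 0,"dz": 0,"rx": 0,"ry": 0,"rz": 0},
    {"dx": 0,"dy": 0,"dz": 0,"rx": 0,"ry": 0,"rz": 0},
    {"dx": 0,"dy": 0,"dz": 0,"rx": 0,"ry": 0,"rz": 0},
    {"dx": 0,"dy": 0,"dz": 0,"rx": 0,"ry": 0,"rz": 0},
    {"dx": 0,"dy": 0,"dz": 0,"rx": 0,"ry": 0,"rz": 0},
    {"dx": 0,"dy": 0,"dz": 0,"rx": 0,"ry": 0,"rz": 0},
    {"dx": 0,"dy": 0,"dz": 0,"rx": 0,"ry": 0,"rz": 0},
  ],
)

```text
t: 27.15
tcp_pos: [0.42, 0.3198, 0.0108]
tool_rot: [0.168, 0.982, -0.014, 0.086]
force: [-1.5, -0.7, 5.5]
finger_gap: 0.229
gripper_force: 88.5
```

Contact with the mat at 5.5 N. I'll release and then rise.

>>> move_arm(
  targets=[
    {"dx": 0,"dy": 0,"dz": 0,"rx": 0,"ry": 0,"rz": 0},
    {"dx": 0,"dy": 0,"dz": 0,"rx": 0,"ry": 0,"rz": 0},
    {"dx": 0,"dy": 0,"dz": 0,"rx": 0,"ry": 0,"rz": 0},
    {"dx": 0,"dy": 0,"dz": 0,"rx": 0,"ry": 0,"rz": 0},
    {"dx": 0,"dy": 0,"dz": 0,"rx": 0,"ry": 0,"rz": 0},
    {"dx": 0,"dy": 0,"dz": 0,"rx": 0,"ry": 0,"rz": 0},
    {"dx": 0,"dy": 0,"dz": 0,"rx": 0,"ry": 0,"rz": 0},
    {"dx": 0,"dy": 0,"dz": 0,"rx": 0,"ry": 0,"rz": 0},
    {"dx": 0,"dy": 0,"dz": 0,"rx": 0,"ry": 0,"rz": 0},
    {"dx": 0,"dy": 0,"dz": 0,"rx": 0,"ry": 0,"rz": 0},
  ],
  claw=75,
)

```text
t: 28.4
tcp_pos: [0.4199, 0.3198, 0.0106]
tool_rot: [0.168, 0.982, -0.014, 0.086]
force: [0.2, -0.4, -0.1]
finger_gap: 0.753
gripper_force: 0.0
```

>>> move_arm(
  targets=[
    {"dx": 0,"dy": 0,"dz": 0.3,"rx": 0,"ry": 0,"rz": 0},
    {"dx": 0,"dy": 0,"dz": 0.5,"rx": 0,"ry": 0,"rz": 0},
    {"dx": 0,"dy": 0,"dz": 0.6,"rx": 0,"ry": 0,"rz": 0},
    {"dx": 0,"dy": 0,"dz": 0.6,"rx": 0,"ry": 0,"rz": 0},
    {"dx": 0,"dy": 0,"dz": 0.6,"rx": 0,"ry": 0,"rz": 0},
    {"dx": 0,"dy": 0,"dz": 0.6,"rx": 0,"ry": 0,"rz": 0},
    {"dx": 0,"dy": 0,"dz": 0.6,"rx": 0,"ry": 0,"rz": 0},
    {"dx": 0,"dy": 0,"dz": 0.6,"rx": 0,"ry": 0,"rz": 0},
    {"dx": 0,"dy": 0,"dz": 0,"rx": 0,"ry": 0,"rz": 0},
    {"dx": 0,"dy": 0,"dz": 0,"rx": 0,"ry": 0,"rz": 0},
  ],
)

```text
t: 29.65
tcp_pos: [0.4196, 0.3196, 0.1204]
tool_rot: [0.168, 0.982, -0.015, 0.085]
force: [-0.0, 0.9, -1.4]
finger_gap: 0.753
gripper_force: 0.0
```

Run:
```python
from plan import *
import cv2
m=cams.camera_model("wrist");w=cams.snapshot("wrist")[:,:,::-1];cv2.imwrite("pics/w11.png",w)
s=sensors.sense();print(s["t"],s["tcp_pos"],s["force"],s["finger_gap"])
np.set_printoptions(linewidth=200,threshold=9999)
v=w.max(2)
for a,n in(((.3506,.3472,.035),"b"),((.3996,.33,.035),"mid"),((.4486,.3127,.035),"f"),((.48,.3008,.035),"shank"),((.5041,.2917,.033),"tip")):
    u=proj(m,a);print(n,u.round(1))
    if 0<u[1]<475:r=int(u[1]);print(v[r,int(u[0])-30:int(u[0])+31:3])
M=cams.camera_model("top");t=cams.snapshot("top")[:,:,::-1];a=cv2.imread("pics/top0.png");cv2.imwrite("pics/top11.png",t)
d=cv2.absdiff(a,t).max(2);u=proj(M,[.5041,.2917,.033]).astype(int);print(u)
print(a[266:296:2,190:206].max(2));print(t[266:296:2,190:206].max(2))
```

```text
29.7 [0.41946538 0.31947791 0.12013578] [ 0.89659183  0.47749686 -0.33033733] 0.7479854786885789
b [324.  112.6]
[37 28 57 29 26 30 32 32 31 31 31 31 32 31 28 23 36 30 30 30 30]
mid [323.7 189.9]
[29 31 27 23 24 30 32 32 32 32 31 31 29 26 22 25 30 29 29 30 29]
f [323.2 253.9]
[ 46  46  47  47  70 164 202 219 221 209 183 120  50  49  49  49  49  50  49  49  48]
shank [322.1 289.6]
[ 47  47  47  46  46  47  95 201 220 158  52  47  47  47  46  46  47  46  45  47  46]
tip [321.2 313.1]
[ 48  47  46  48  46  49  49 105 136  68  47  46  48  47  47  47  47  46  46  46  45]
[200 270]
[[ 33  32  31  29  30  31  30  31  28  36  31  26  33  22  32  27]
 [ 31  31  33  30  31  31  28  31  28  28  29  35  30  29  26  35]
 [ 29  30  29  33  32  28  30  26  38  56  71  67  37  34  27  29]
 [ 27  28  29  30  36  29  35  50 108 155 152 116  64  37  34  29]
 [ 28  35  27  30  24  28  59 121 165 160 109  49  30  30  27  31]
 [ 31  29  31  30  29  53 120 176 179 123  45  20  24  28  35  28]
 [ 27  25  29  22  49 116 181 182 122  55  22  20  32  31  26  28]
 [ 29  31  28  46 112 174 181 137  63  25  16  3
[... 794 characters left out ...]
  39  86 152 174 147  95  54]
 [ 29  33  34  33  29  31  31  28  43  94 166 185 151  75  35  23]
 [ 29  28  32  37  38  32  32  42  91 168 192 156  83  24  16  30]
 [ 31  33  31  30  30  31  44  92 166 196 163  87  29  22  29  30]
 [ 32  29  33  33  31  35  85 159 191 165  91  34  23  31  35  31]
 [ 34  37  30  35  30  61 129 166 152  90  33  23  30  27  37  29]
 [ 33  34  31  29  36  82 139 152 110  46  25  22  32  35  29  24]
 [ 34  33  46  73 103 157 175 141  80  35  23  30  36  33  31  34]
 [ 30  48  95 164 195 197 172 119  67  38  32  33  31  28  28  34]
 [ 28  29  50  82 125 142 135 103  74  39  34  33  25  33  26  31]
 [ 40  51  52  67  70  54  37  31  19  24  32  29  34  35  32  35]]
```

The hook lies flat on its mat, tip down, about 7 mm from where it was, and the gripper is clear. Handing in.

```bash
python3 -c "
from station import order
print(order.sign_off())"
```

```text
the job is handed in; nothing more can be done
None
```

I drew the heat-sink sled from the middle bay until its rear edge was about 18 mm clear of the bays. The hook is back flat on its mat, tip down and about 7 mm from where it lay, the drive sleds had not moved when last checked, and the job was handed in at about 30 s.

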